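# Load the analyser's reagent deck

## Task

Load the four reagents waiting on the bench onto the analyser's pulled-out deck: the large round bottle, the square bottle, the small vial and the long three-cell cassette each go upright and flat on the floor of the holder shaped for it, inside its rim. Keep the reagents upright and set them down without dropping them, and do not shift the orange rack of patients' tubes or the blue tip box that stand among them.

Things in the scene. Friction and masses are not known exactly. Their poses are not given: they have to be found in the camera images.
- round_bottle_mid (a point): Large round reagent bottle, white plastic with a paper label and a grey screw cap, standing upright. Body 56 mm across and 46 mm high, cap 42 mm across, 70 mm high in all, about 140 g. This point is on its axis, half-way up (35 mm above its underside); z points up. Grip it across the body, from above.
- square_bottle_mid (a point): Square reagent bottle, white plastic with labels and a round grey cap, standing upright. Body 46 x 46 mm and 46 mm high (edges rounded), cap 32 mm across, 68 mm high in all, about 120 g. This point is on its axis, half-way up (34 mm above its underside); z up, x and y square to its flat sides.
- vial_mid (a point): Small round reagent vial, white plastic with a paper label and grey cap, standing upright. Body 30 mm across and 37 mm high, cap 25 mm across, 56 mm high in all, about 40 g. This point is on its axis, half-way up (28 mm above its underside); z up.
- cassette_mid (a point): Long reagent cassette: three square white cells joined in a row, each with a round grey cap 22 mm across, standing upright. 92 mm long (its x), 28 mm wide (its y), body 46 mm high, 60 mm high in all, about 130 g. This point is at its middle, half-way up (30 mm above its underside); z up. Either end may come first.
- holder_round: Large round holder for the large round bottle, fixed on the steel deck (deck top 3 mm above the bench): a disc 80 mm across with a grey raised rim round a floor 72 mm across, with a dark rubber pad the size of the bottle. Like the others it has a small clamp screw at each end of its x axis, outside the rim and no higher than it. Origin at the centre of its underside, z up; floor 4 mm above the origin, rim top 10 mm above it, rim 4 mm thick.
- holder_square: Square holder for the square bottle, fixed on the steel deck: 70 x 70 mm outside, floor 62 x 62 mm with a dark square pad, grey rim all round. Origin at the centre of its underside, z up, x and y square to its sides; floor 4 mm above the origin, rim top 10 mm above it, rim 4 mm thick.
- holder_small: Small round holder for the vial, fixed on the steel deck: a disc 54 mm across, floor 46 mm across with a dark round pad, grey rim. Origin at the centre of its underside, z up; floor 4 mm above the origin, rim top 10 mm above it, rim 4 mm thick.
- holder_long: Long holder for the cassette, fixed on the steel deck: 116 mm (its x) x 52 mm (its y) outside, floor 108 x 44 mm with a dark oblong pad, grey rim. Origin at the centre of its underside, z up; floor 4 mm above the origin, rim top 10 mm above it, rim 4 mm thick.
- sample_rack: Orange rack of patients' tubes standing loose among the reagents; to be left alone. 108 mm (its x) x 48 mm (its y), block 45 mm high, tubes with purple, blue and orange caps up to 85 mm high, 450 g. Origin at the centre of its underside, z up.
- tip_box: Open blue box of pipette tips standing loose among the reagents; to be left alone. 86 mm (its x) x 58 mm (its y) x 49 mm high, 300 g. Origin at the centre of its underside, z up.
Not all that is in view belongs to the job. Leave any pink look-alike of the part that bears round_bottle_mid alone.

How it is judged:
At the end, for the whole second after the job is handed in: Each reagent stands in its own matching holder: centre within 12 mm of the holder's centre, underside within 2 mm of the holder's floor (not on the rim), upright within 0.05 rad, released and at rest (horizontal distance between round_bottle_mid and holder_round below 0.012 m and z of round_bottle_mid in the frame of holder_round between 0.037 and 0.041 m and angle between each of round_bottle_mid, square_bottle_mid, vial_mid, cassette_mid's own z axis and vertical below 0.05 rad and linear speed of each of round_bottle, square_bottle, vial, cassette below 0.01 m/s and contact force between each of round_bottle, square_bottle, vial, cassette and the fingers below 0.05 N and horizontal distance between square_bottle_mid and holder_square below 0.012 m and z of square_bottle_mid in the frame of holder_square between 0.036 and 0.04 m and horizontal distance between vial_mid and holder_small below 0.012 m and z of vial_mid in the frame of holder_small between 0.03 and 0.034 m and horizontal distance between cassette_mid and holder_long below 0.012 m and z of cassette_mid in the frame of holder_long between 0.032 and 0.036 m); the robot touches nothing.
It fails at once if a reagent is tipped by more than 35 degrees (angle between any of round_bottle_mid, square_bottle_mid, vial_mid, cassette_mid's own z axis and vertical above 0.61 rad).
It fails at once if a reagent is dropped: it moves unheld faster than 0.6 m/s (a fall of about 18 mm) ((linear speed of round_bottle above 0.6 m/s and contact force between round_bottle and the fingers below 0.05 N) or (linear speed of square_bottle above 0.6 m/s and contact force between square_bottle and the fingers below 0.05 N) or (linear speed of vial above 0.6 m/s and contact force between vial and the fingers below 0.05 N) or (linear speed of cassette above 0.6 m/s and contact force between cassette and the fingers below 0.05 N)).
It fails at once if the rack of patients' tubes is shifted by more than 20 mm (distance of sample_rack from where it was at the start of the episode above 0.02 m).
It fails at once if the box of pipette tips is shifted by more than 20 mm (distance of tip_box from where it was at the start of the episode above 0.02 m).
It also fails if it takes over 115 s, if anything falls off the work surface, if the arm or the gripper's body presses on something with over 40 N, if the wrist force passes 120 N, or if a joint passes its speed limit or range.

## Robot

A 6-joint arm with a two-finger parallel gripper is mounted at the origin on the work surface. World frame = base frame: x ahead of the robot, y to its left, z up, the work surface at z = 0. Lengths are in m, angles in rad, forces in N, time in s.
With the tool pointing down it reaches from about 0.35 to 0.775 m from the base axis. Payload 5.5 kg.
Tool frame: the origin (TCP) lies at the very end of the fingers, on their centre line; the grasp point (between the pads) lies 19 mm behind it; x points along the fingers, y is the direction in which the jaws open and shut, and the axes are right-handed (so a half turn about x gives the same grasp; the last joint's range is limited). The gripper opens to 85 mm and grips with 20 to 120 N. Pads are 22 mm wide; open, the fingers measure 114 mm over their backs; the gripper's body (76 mm by 85 mm) begins 54 mm behind the grasp point. The pads swing forward as they close: fully open they stand 13 mm farther back than shut.
Start: joints at [-1.394, 0.313, 0.046, 1.304, 0, 1.431], TCP at [0.179, -0.546, 0.231] pointing down, gripper open.
Joint ranges: [-2.76, 2.76], [-0.86, 1.69], [-1.03, 1.26], [-2.2, 2.34], [-1.47, 1.5], [-3.14, 3.14]. Speed limits (rad/s): [2.57, 2.57, 3.14, 3.14, 3.14, 3.14].

## Interface

Orientations are given as a unit quaternion [w, x, y, z].
In Python, from workcell import env gives the robot as it stands.
- The arm moves only by the tool servo_tool, never from a script. Its argument "increments" is a list of rows, each an object with "offset": the shift along the tool's x, y, z in cm, a list of three; "yaw": the turn about the tool's x in degrees. In form: [{"offset": [x, y, z], "yaw": yaw}, ...]. A call has exactly 8 rows; each row is the pose to reach, as a shift and turn from the pose commanded when the call began, along the tool's axes at that moment; what a row does not reach only later rows make up. A row lasts 1/10 s, in which the tool goes at most 50 mm and 8.59 degrees, less where a joint would pass 70% of its speed; a pose out of reach is approached as far as the arm can. A call with a gripper value outside its range is refused whole. "claw" is the opening, from 0 (shut) to 1 (fully open), set as the call begins (left out, the last holds). The fingers move at their own pace and stop on an object; "force" is the grip in N (left out, the last holds). Time passes only in rows, so rows that repeat a pose let the fingers close, or fill a call up. It gives the time, the measured TCP pose, the force and the opening at its end, in the units of the state.
- env.get_state(): the state, without advancing time (a new reading comes with each control period).
- env.read_camera(name): name is "scene" or "top" or "wrist"; returns (picture, depth): 480x640x3 uint8, red, green, blue; 480x640 float32, m along the optical axis (not along the pixel's ray), 0 where there is no reading.
- env.camera_model(name): a dict with "vertical_fov" (degrees; the focal length in pixels is half the picture's height over the tangent of half this angle, whatever the lens; pixels are square), "cx", "cy" (the principal point, pixels), "world_from_camera" (4x4, takes a point from camera to world coordinates). Camera axes: x right, y up, looking along -z (the intrinsics and any distortion apply to the point x, -y, -z); pixel columns grow to the right and rows downward; lengths in m; the calibration is good to about 2 mm. A picture is of the moment at which its call begins: read the wrist's pose just before it. camera_model takes no time and is no camera call; for the wrist camera it gives the pose at the moment of the call.
- env.hand_in(): hands the job in, once; it reports no verdict.
The state is a dict: "clock": time; "joint_pos": joint angles; "qvel": joint speeds; "tau": joint torques, N m; "tcp_pos": TCP position; "orientation": TCP orientation; "wrist_force": force on the tool from outside, world axes, zero at the start; "ft_torque": the same for the moment, N m; "finger_gap": finger opening in m.
Only numpy, scipy, OpenCV 4.12 (cv2) and the standard library are available. Lean on these libraries where they do the work, as an engineer would, in place of code of your own. Each camera call takes 0.05 s, during which the arm holds its last target.

## Working session

There is one attempt and no reset: what is moved stays moved. The work goes in short steps, Python scripts to look and compute and a tool call to move; the robot and the scene stay as the last step left them, time stands still between calls to the robot, and variables do not carry over. Pictures are saved under pics/ and viewed, and the job is handed in when it is done.

Besides the shell and the picture viewer there is one more tool, called after "Request:" as name([rows], argument=value, ...), one row to a line, values as JSON. servo_tool: Moves the arm, as the interface text tells. Its arguments: {"type":"object","properties":{"increments":{"type":"array","items":{"type":"object","properties":{"offset":{"type":"array","items":{"type":"number"}},"yaw":{"type":"number"}}}},"claw":{"type":"number"},"force":{"type":"number"}},"required":["increments"]}

```bash
ls; mkdir -p pics; python3 - <<'E'
from workcell import env
import cv2,numpy as np
np.set_printoptions(precision=4,suppress=True)
print(env.get_state())
for n in ["scene","top","wrist"]:
    m=env.camera_model(n); p,d=env.read_camera(n)
    print(n,m)
    cv2.imwrite(f"pics/{n}0.png",p[:,:,::-1]); np.save(f"{n}0.npy",d)
    print((d>0).mean(), d[d>0].min() if (d>0).any() else None,d.max())
E
```

```text
pics
{'clock': 0.0, 'joint_pos': array([-1.3936,  0.314 ,  0.045 ,  1.3036, -0.    ,  1.4312]), 'qvel': array([-0.0017, -0.0014,  0.0016, -0.0009, -0.0006, -0.0014]), 'tau': array([ -0.    , -48.0629,  29.8532,   0.0194,  -0.0001,  -0.    ]), 'tcp_pos': array([ 0.179 , -0.5459,  0.2304]), 'orientation': array([-0.1109, -0.6982, -0.1122,  0.6983]), 'wrist_force': array([ 0.0461,  0.3466, -0.5586]), 'ft_torque': array([ 0.0054, -0.0058, -0.0401]), 'finger_gap': 0.08555926120093896}
scene {'vertical_fov': 49.478452894900926, 'cx': 316.1155643824043, 'cy': 237.34546644335086, 'world_from_camera': array([[ 0.7849, -0.3354,  0.521 ,  0.9957],
       [ 0.6195,  0.4066, -0.6715, -0.7496],
       [ 0.0134,  0.8498,  0.5269,  0.606 ],
       [ 0.    ,  0.    ,  0.    ,  1.    ]])}
0.9961165364583333 0.44619462 3.710938
top {'vertical_fov': 54.95853608426995, 'cx': 323.810513624588, 'cy': 243.74745943665704, 'world_from_camera': array([[-0.0052,  0.9928, -0.1196,  0.3388],
       [-1.    , -0.0049,  0.0024, -0.0282],
       [ 0.0018,  0.1196,  0.9928,  1.0371],
       [ 0.    ,  0.    ,  0.    ,  1.    ]])}
0.99591796875 0.23833889 1.9368792
wrist {'vertical_fov': 59.041735352931276, 'cx': 322.5877824261445, 'cy': 240.9238247728687, 'world_from_camera': array([[ 0.3118,  0.9095,  0.2751,  0.249 ],
       [-0.9501,  0.299 ,  0.0886, -0.5239],
       [-0.0017, -0.289 ,  0.9573,  0.3735],
       [ 0.    ,  0.    ,  0.    ,  1.    ]])}
0.9960872395833333 0.06664402 1.2437253
```

View pics/top0.png

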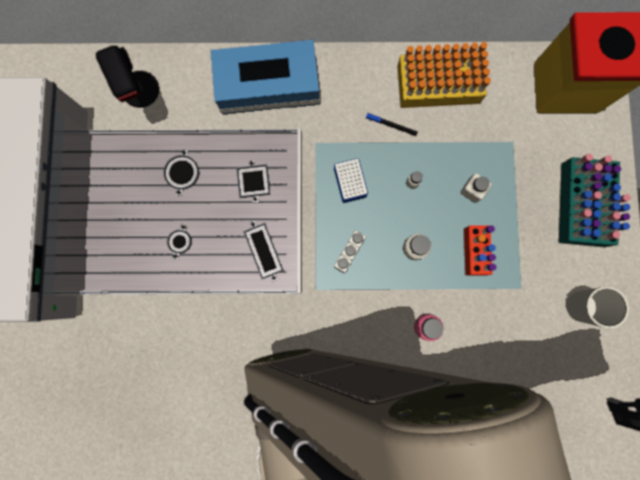

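View pics/scene0.png

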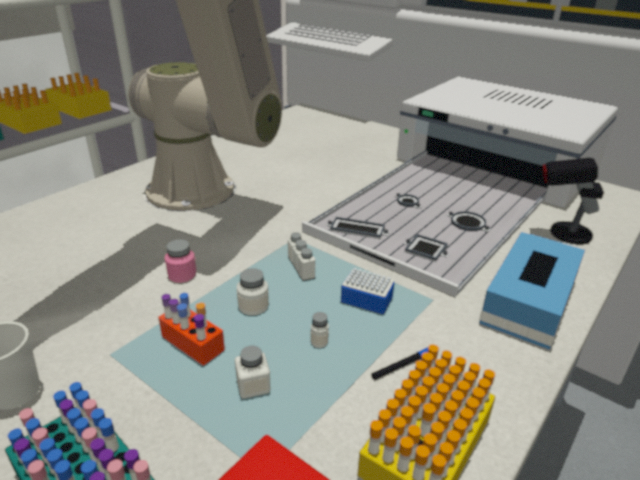

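View pics/wrist0.png

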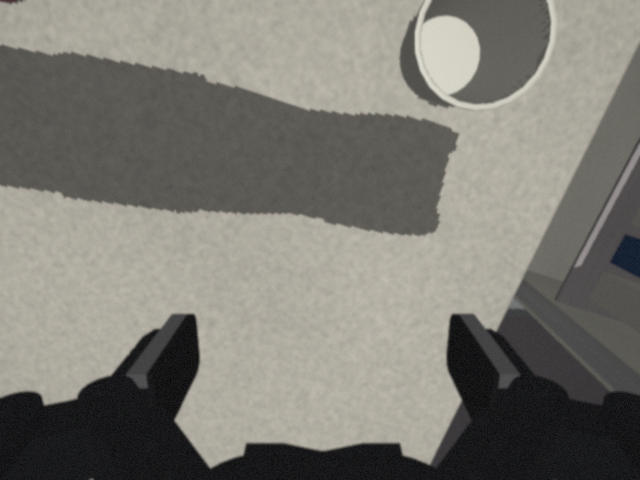

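```bash
cat > h.py <<'E'
import numpy as np,cv2
np.set_printoptions(precision=4,suppress=True)
def K(m): 
    f=240/np.tan(np.radians(m["vertical_fov"])/2); return f
def ray(m,u,v):
    f=K(m); d=np.array([(u-m["cx"])/f,-(v-m["cy"])/f,-1.]); T=m["world_from_camera"]
    return T[:3,3],T[:3,:3]@d
def onplane(m,u,v,z):
    o,d=ray(m,u,v); return o+d*(z-o[2])/d[2]
def proj(m,p):
    T=m["world_from_camera"]; c=T[:3,:3].T@(np.asarray(p)-T[:3,3]); f=K(m)
    return np.array([m["cx"]+f*c[0]/-c[2], m["cy"]-f*c[1]/-c[2]])
def cloud(m,D):
    f=K(m); v,u=np.mgrid[:480,:640]; c=np.stack([(u-m["cx"])/f*D,-(v-m["cy"])/f*D,-D],-1)
    T=m["world_from_camera"]; P=c@T[:3,:3].T+T[:3,3]; P[D<=0]=np.nan; return P
E
python3 - <<'E'
from h import *
from workcell import env
m=env.camera_model("top"); im=cv2.imread("pics/top0.png"); D=np.load("top0.npy")
cv2.imwrite("pics/c1.png",cv2.resize(im[135:345,310:530],None,fx=2.7,fy=2.7,interpolation=cv2.INTER_CUBIC))
cv2.imwrite("pics/c2.png",cv2.resize(im[130:295,140:310],None,fx=3.5,fy=3.5,interpolation=cv2.INTER_CUBIC))
P=cloud(m,D)
for u,v in [(418,246),(478,186),(415,180),(350,252),(430,327),(181,172),(253,181),(179,242),(263,250),(350,180),(480,250)]: print(u,v,P[v,u])
E
```

```text
418 246 [ 0.449  -0.2284  0.0742]
478 186 [ 0.579  -0.3628  0.0673]
415 180 [ 0.5952 -0.2294  0.0585]
350 252 [ 0.4382 -0.0861  0.0628]
430 327 [ 0.2809 -0.2489  0.0711]
181 172 [0.6298 0.2953 0.0075]
253 181 [0.6076 0.13   0.0091]
179 242 [0.4685 0.2949 0.0069]
263 250 [0.4496 0.106  0.0056]
350 180 [ 0.5986 -0.0888  0.048 ]
480 250 [ 0.4431 -0.3686  0.0445]
```

View pics/c1.png

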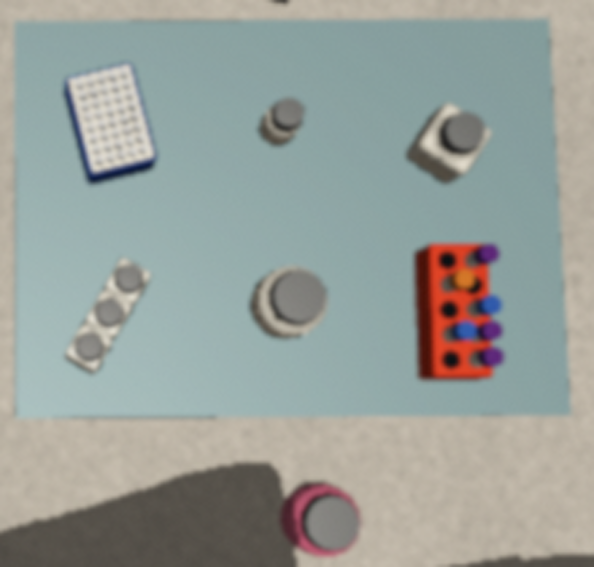

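View pics/c2.png

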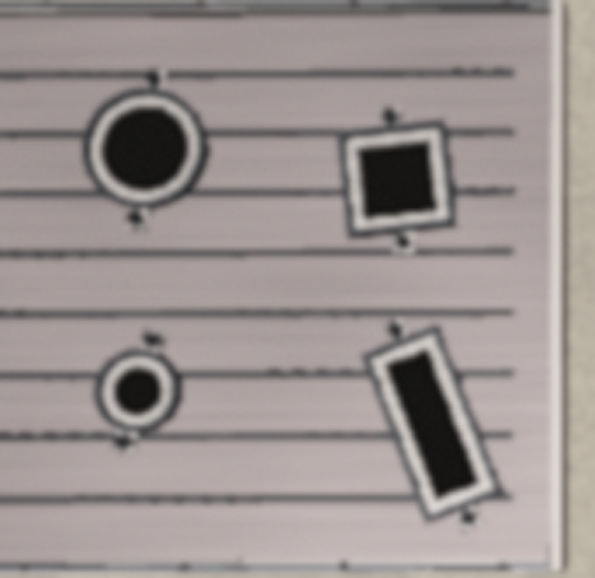

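```bash
python3 - <<'E'
from h import *
from workcell import env
m=env.camera_model("top"); im=cv2.imread("pics/top0.png"); D=np.load("top0.npy"); P=cloud(m,D)
hsv=cv2.cvtColor(im,cv2.COLOR_BGR2HSV); H,S,V=cv2.split(hsv)
def comps(mask,box,z,name,k=1):
    u0,v0,u1,v1=box; M=np.zeros_like(mask); M[v0:v1,u0:u1]=mask[v0:v1,u0:u1]
    n,l,st,c=cv2.connectedComponentsWithStats(M.astype(np.uint8))
    o=np.argsort(-st[1:,4])[:k]+1
    for i in o:
        cs,_=cv2.findContours((l==i).astype(np.uint8),cv2.RETR_EXTERNAL,cv2.CHAIN_APPROX_NONE)
        w=np.array([onplane(m,*p[0],z)[:2] for p in cs[0]],np.float32)
        r=cv2.minAreaRect(w)
        print(name,st[i],c[i],'world',onplane(m,*c[i],z)[:2],'rect',np.array(r[0]),np.array(r[1]),r[2])
grey=(S<40)&(V>85)&(V<150)
print(hsv[246,418],hsv[186,480],hsv[178,416],hsv[252,350],hsv[172,181])
comps(grey,(400,225,440,265),.070,'round cap')
comps(grey,(465,170,495,200),.068,'square cap')
comps(grey,(400,165,430,190),.056,'vial cap')
comps(grey,(330,225,370,275),.060,'cass caps',3)
pad=V<60
comps(pad,(160,155,200,187),.0075,'Hround')
comps(pad,(240,168,268,194),.0075,'Hsq')
comps(pad,(168,231,192,253),.0075,'Hsmall')
comps(pad,(248,228,282,275),.0075,'Hlong')
# heights
for nm,b,zt in [('sqbody',(460,165,500,205),.03),('cass',(330,225,370,275),.03),('tip',(328,150,375,210),.035),('rack',(460,215,500,280),.03)]:
    u0,v0,u1,v1=b; M=np.zeros((480,640),bool); M[v0:v1,u0:u1]=True
    q=P[M&(P[...,2]>zt)][:,:2].astype(np.float32); r=cv2.minAreaRect(q); print(nm,r,len(q))
E
```

```text
[ 20  12 131] [ 30   9 119] [ 24  10 125] [ 24   9 141] [20 35 22]
round cap [409 235  22  21 354] [419.661  244.6328] world [ 0.4524 -0.2329] rect [ 0.4517 -0.2326] [0.0444 0.0428] 88.43885803222656
square cap [472 176  18  17 194] [481.4381 183.3711] world [ 0.5846 -0.3702] rect [ 0.5834 -0.3681] [0.0366 0.0357] 87.50332641601562
vial cap [405 171  18  19 212] [414.2123 179.3821] world [ 0.5972 -0.2283] rect [ 0.596  -0.2279] [0.0308 0.0444] 44.79209518432617
cass caps [352 233  12  11  94] [357.7021 237.9255] world [ 0.4687 -0.103 ] rect [ 0.4675 -0.103 ] [0.0228 0.0217] 11.117724418640137
cass caps [338 259  13  10  88] [343.0114 263.3977] world [ 0.4143 -0.0711] rect [ 0.4146 -0.0705] [0.024  0.0196] 44.460205078125
cass caps [345 246  12  10  87] [350.2069 250.6092] world [ 0.4415 -0.0867] rect [ 0.4417 -0.087 ] [0.0202 0.0209] 17.76207733154297
Hround [170 161  23  23 400] [181.025  171.9775] world [0.6299 0.2953] rect [0.6299 0.2953] [0.0501 0.0515] 65.33965301513672
Hsq [243 171  21  20 335] [252.9881 180.9194] world [0.6082 0.1303] rect [0.6083 0.1304] [0.0424 0.0422] 7.024131774902344
Hsmall [174 236  11  12 105] [179.     241.2571] world [0.4701 0.2947] rect [0.4696 0.2947] [0.0251 0.0225] 1.7785829305648804
Hlong [252 231  23  40 427] [262.9321 250.5667] world [0.4481 0.1059] rect [0.4481 0.106 ] [0.0882 0.0244] 21.344877243041992
sqbody ((0.5847302079200745, -0.3694562315940857), (0.04591879993677139, 0.046431440860033035), 55.30095291137695) 485
cass ((0.4433130919933319, -0.0861540287733078), (0.028127191588282585, 0.09232490509748459), 58.98924255371094) 544
tip ((0.604452908039093, -0.08998990803956985), (0.08718203753232956, 0.058383144438266754), 13.96046257019043) 989
rack ((0.444527268409729, -0.3674508333206177), (0.04931133612990379, 0.10714291036128998), 89.50103759765625) 1301
```

```bash
cat > go.py <<'E'
import sys
from h import *
from scipy.spatial.transform import Rotation as Ro
from workcell import env
# usage: go.py x y z psi_deg(or 'k')
s=env.get_state(); q=s['orientation']; R=Ro.from_quat([q[1],q[2],q[3],q[0]]).as_matrix()
p=s['tcp_pos']; psi=np.degrees(np.arctan2(R[1,1],R[0,1]))
print('t',s['clock'],'tcp',p,'psi',psi,'gap',s['finger_gap'],'F',s['wrist_force'],'q1,q6',s['joint_pos'][[0,5]],'down',R[:,0])
if len(sys.argv)>3:
    t=np.array([float(a) for a in sys.argv[1:4]])
    off=R.T@(t-p)*100
    a=sys.argv[4] if len(sys.argv)>4 else 'k'
    print('offset cm',off,'norm',np.linalg.norm(off))
    if a!='k':
        d=-(float(a)-psi)  # yaw about down axis
        for e in (0,180,-180,360,-360):
            y=d+e
            if abs(y)<=200: print('  yaw',y)
E
python3 go.py 0.452 -0.2325 0.15 0
```

```text
t 0.15 tcp [ 0.1791 -0.546   0.2306] psi -71.84610763501684 gap 0.08510423525227635 F [0.0869 0.0793 0.6073] q1,q6 [-1.3936  1.4312] down [-0.0002  0.0014 -1.    ]
offset cm [  8.097  -21.274  -35.7009] norm 42.34031247032453
  yaw -71.84610763501684
  yaw 108.15389236498316
```

Request:
servo_tool([
  {"offset":[0,-2,-3.4],"yaw":-5},
  {"offset":[0,-4.5,-7.5],"yaw":-11},
  {"offset":[0,-7,-11.7],"yaw":-18},
  {"offset":[0,-9.5,-15.9],"yaw":-25},
  {"offset":[1,-12,-20.1],"yaw":-32},
  {"offset":[2,-14.4,-24.2],"yaw":-39},
  {"offset":[4,-16.9,-28.3],"yaw":-46},
  {"offset":[5,-19,-32],"yaw":-52},
], claw=1, force=40)

```text
clock: 0.95
tcp_pos: [0.4244, -0.264, 0.1801]
orientation: [-0.407, -0.578, -0.408, 0.578]
wrist_force: [0.5, -0.6, -0.8]
finger_gap: 0.0852
```

```bash
python3 go.py 0.452 -0.2325 0.12 -20
```

```text
t 0.95 tcp [ 0.4244 -0.264   0.1801] psi -19.571973158624512 gap 0.08519200657237143 F [ 0.4579 -0.6227 -0.758 ] q1,q6 [-0.7171  1.1953] down [-0.0009  0.0008 -1.    ]
offset cm [ 6.0077  1.5488 -3.8852] norm 7.320249617296492
  yaw 0.4280268413754875
  yaw 180.4280268413755
  yaw -179.5719731586245
```

Request:
servo_tool([
  {"offset":[1,0.5,-1.2]},
  {"offset":[2,1,-2.5]},
  {"offset":[4,1.5,-3.7]},
  {"offset":[5,1.5,-3.9]},
  {"offset":[6,1.5,-3.9]},
  {"offset":[6,1.5,-3.9]},
  {"offset":[6,1.5,-3.9]},
  {"offset":[6,1.5,-3.9]},
])

```text
invalid input
```

```bash
python3 - <<'E'
from h import *
from workcell import env
m=env.camera_model("wrist"); p,d=env.read_camera("wrist")
cv2.imwrite("pics/w1.png",p[:,:,::-1])
P=cloud(m,d)
for z0,z1,n in [(.06,.08,'cap')]:
    M=(P[...,2]>z0)&(P[...,2]<z1)&(np.hypot(P[...,0]-.452,P[...,1]+.2325)<.05)
    cs,_=cv2.findContours(M.astype(np.uint8),cv2.RETR_EXTERNAL,cv2.CHAIN_APPROX_NONE)
    c=max(cs,key=cv2.contourArea); q=P[c[:,0,1],c[:,0,0]][:,:2].astype(np.float32)
    print(n,cv2.minEnclosingCircle(q),np.nanmedian(P[M][:,2]), P[M][:,:2].mean(0), proj(m,[.452,-.2325,.07]))
E
python3 go.py 0.452 -0.2325 0.013 k
```

```text
cap ((0.4523472785949707, -0.23426344990730286), 0.020969875156879425) 0.07022621576200366 [ 0.4525 -0.2336] [348.4879 172.9929]
t 1.0 tcp [ 0.4272 -0.2589  0.1786] psi -19.041399747642526 gap 0.08515218289902396 F [ 1.6834  2.4362 -0.6244] q1,q6 [-0.7082  1.1949] down [-0.      0.0055 -1.    ]
offset cm [16.5785  1.5096 -3.2172] norm 16.955137654737335
```

View pics/w1.png

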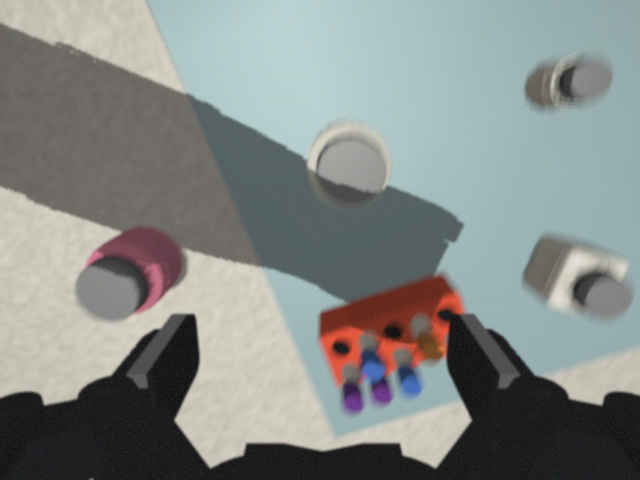

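Request:
servo_tool([
  {"offset":[1,0.5,-1.2],"yaw":0},
  {"offset":[2,1,-2.2],"yaw":0},
  {"offset":[4,1.5,-3],"yaw":0},
  {"offset":[5,1.5,-3],"yaw":0},
  {"offset":[6,1.5,-3],"yaw":0},
  {"offset":[6,1.5,-3],"yaw":0},
  {"offset":[6,1.5,-3],"yaw":0},
  {"offset":[6,1.5,-3],"yaw":0},
])

```text
clock: 1.8
tcp_pos: [0.4485, -0.2439, 0.122]
orientation: [0.407, 0.579, 0.406, -0.579]
wrist_force: [-0.0, -1.0, -0.1]
finger_gap: 0.0854
```

```bash
cat > wr.py <<'E'
import sys
from h import *
from workcell import env
# wr.py name x y zmin zmax r : caps/body outline near x,y from the wrist camera
n,x,y,z0,z1,r=sys.argv[1],*map(float,sys.argv[2:7])
m=env.camera_model("wrist"); p,d=env.read_camera("wrist")
cv2.imwrite(f"pics/{n}.png",p[:,:,::-1]); P=cloud(m,d)
M=(P[...,2]>z0)&(P[...,2]<z1)&(np.hypot(P[...,0]-x,P[...,1]-y)<r)
q=P[M][:,:2].astype(np.float32)
print(len(q),'circle',cv2.minEnclosingCircle(q),'rect',cv2.minAreaRect(q),'mean',q.mean(0),'z',np.median(P[M][:,2]))
E
python3 wr.py w2 .452 -.233 .06 .08 .05
python3 go.py 0.452 -0.2335 0.013 -20
```

```text
5690 circle ((0.4525197446346283, -0.23433184623718262), 0.021104909479618073) rect ((0.45234546065330505, -0.23420466482639313), (0.04137590900063515, 0.040856316685676575), 70.8394775390625) mean [ 0.453  -0.2329] z 0.07023602933644675
t 1.85 tcp [ 0.4485 -0.2438  0.1221] psi -19.894097934192956 gap 0.08524797351447107 F [-0.3723  0.8024  0.3376] q1,q6 [-0.6552  1.2628] down [ 0.0012 -0.001  -1.    ]
offset cm [10.9086 -0.0415 -1.0926] norm 10.963247903565566
  yaw 0.10590206580704375
  yaw 180.10590206580704
  yaw -179.89409793419296
```

View pics/w2.png

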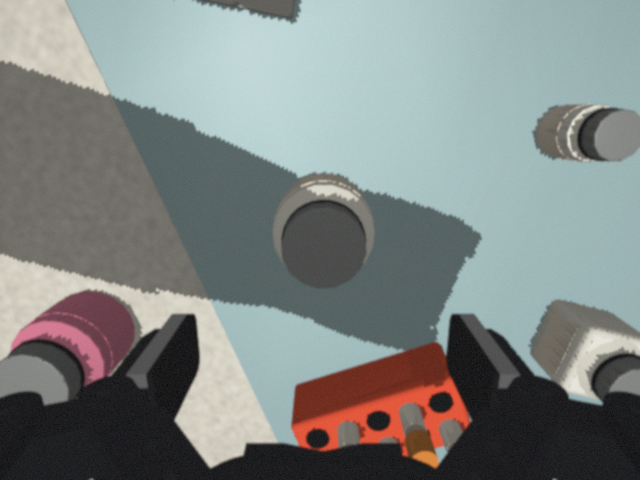

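```bash
python3 - <<'E'
from h import *
from workcell import env
m=env.camera_model("wrist"); s=env.get_state(); t=s['tcp_pos']
print(m["world_from_camera"])
for z in (t[2],.07,.03,0): print(z,proj(m,[t[0],t[1],z]))
print(proj(m,[.4445,-.3675,.045]),proj(m,[.452,-.234,.07]))
E
```

```text
[[ 0.9404  0.3257  0.0978  0.4735]
 [-0.34    0.9001  0.2723 -0.1752]
 [ 0.0007 -0.2894  0.9572  0.265 ]
 [ 0.      0.      0.      1.    ]]
0.12209241346863586 [321.9532 317.5909]
0.07 [322.0363 268.4432]
0.03 [322.0773 244.2245]
0 [322.1005 230.4899]
[383.1364 430.5542] [321.8521 248.2507]
```

Request:
servo_tool([
  {"offset":[0,0,-0.6],"yaw":0},
  {"offset":[1,0,-1.1],"yaw":0},
  {"offset":[3,0,-1.1],"yaw":0},
  {"offset":[5.5,0,-1.1],"yaw":0},
  {"offset":[8,0,-1.1],"yaw":0},
  {"offset":[10,0,-1.1],"yaw":0},
  {"offset":[10.9,0,-1.1],"yaw":0},
  {"offset":[10.9,0,-1.1],"yaw":0},
])

```text
clock: 2.65
tcp_pos: [0.451, -0.2316, 0.0109]
orientation: [-0.405, -0.578, -0.407, 0.579]
wrist_force: [0.3, -0.4, 1.2]
finger_gap: 0.0852
```

Request:
servo_tool([
  {"offset":[0,0,0],"yaw":0},
  {"offset":[0,0,0],"yaw":0},
  {"offset":[0,0,0],"yaw":0},
  {"offset":[0,0,0],"yaw":0},
  {"offset":[0,0,0],"yaw":0},
  {"offset":[0,0,0],"yaw":0},
  {"offset":[0,0,0],"yaw":0},
  {"offset":[0,0,0],"yaw":0},
], claw=0, force=40)

```text
clock: 3.45
tcp_pos: [0.453, -0.2334, 0.0136]
orientation: [0.407, 0.579, 0.405, -0.578]
wrist_force: [-0.9, 1.3, 6.3]
finger_gap: 0.0548
```

```bash
python3 go.py; python3 wr.py w3 .452 -.233 .06 .08 .05
```

```text
t 3.45 tcp [ 0.453  -0.2334  0.0136] psi -19.848774187036703 gap 0.05482349653632014 F [-0.9462  1.2909  6.2597] q1,q6 [-0.6334  1.2838] down [ 0.0021 -0.0015 -1.    ]
28223 circle ((0.45202648639678955, -0.23300480842590332), 0.05007051303982735) rect ((0.45327818393707275, -0.22937209904193878), (0.033053793013095856, 0.09995881468057632), 70.7559814453125) mean [ 0.4528 -0.2263] z 0.0703402623464182
```

View pics/w3.png

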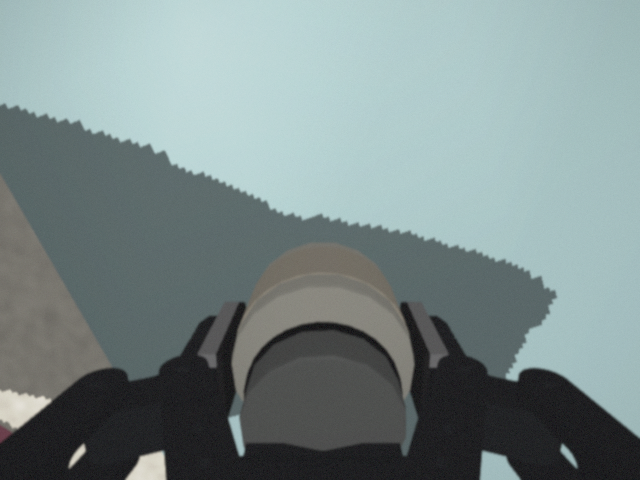

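Request:
servo_tool([
  {"offset":[-0.5,0,0],"yaw":0},
  {"offset":[-1.5,0,0],"yaw":0},
  {"offset":[-3,0,0],"yaw":0},
  {"offset":[-5,0,0],"yaw":0},
  {"offset":[-7.5,0,0],"yaw":0},
  {"offset":[-10,0,0],"yaw":0},
  {"offset":[-12,0,0],"yaw":0},
  {"offset":[-12,0,0],"yaw":0},
])

```text
clock: 4.3
tcp_pos: [0.4538, -0.234, 0.1357]
orientation: [0.408, 0.579, 0.404, -0.578]
wrist_force: [-0.4, 0.2, -1.6]
finger_gap: 0.0551
```

```bash
python3 go.py 0.630 0.295 0.13 -20;  python3 - <<'E'
from workcell import env
import cv2
p,d=env.read_camera("scene"); cv2.imwrite("pics/s1.png",p[:,:,::-1])
E
```

```text
t 4.3 tcp [ 0.4538 -0.234   0.1357] psi -19.848402060365643 gap 0.055144778026784975 F [-0.3669  0.2377 -1.5675] q1,q6 [-0.6334  1.2838] down [ 0.0048 -0.0037 -1.    ]
offset cm [  0.4574  -1.3899 -55.743 ] norm 55.76219533833633
  yaw 0.15159793963435675
  yaw 180.15159793963437
  yaw -179.84840206036563
```

View pics/s1.png

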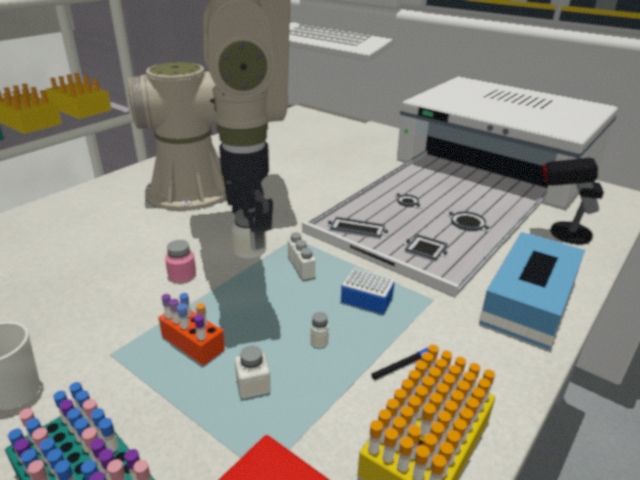

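Request:
servo_tool([
  {"offset":[0,0,-1],"yaw":0},
  {"offset":[0,0,-3],"yaw":0},
  {"offset":[0,0,-6.5],"yaw":0},
  {"offset":[0,-0.5,-10.5],"yaw":0},
  {"offset":[0,-0.5,-14.5],"yaw":0},
  {"offset":[0,-0.5,-18.5],"yaw":0},
  {"offset":[0,-0.7,-22.5],"yaw":0},
  {"offset":[0,-0.7,-26.5],"yaw":0},
])

```text
clock: 5.15
tcp_pos: [0.5342, 0.0214, 0.1305]
orientation: [-0.406, -0.578, -0.407, 0.58]
wrist_force: [1.1, -0.2, -2.3]
finger_gap: 0.0553
```

Request:
servo_tool([
  {"offset":[0,0,-4],"yaw":0},
  {"offset":[0,0,-8],"yaw":0},
  {"offset":[0,-0.2,-12],"yaw":0},
  {"offset":[0,-0.4,-16],"yaw":0},
  {"offset":[0,-0.5,-20],"yaw":0},
  {"offset":[0,-0.6,-23.5],"yaw":0},
  {"offset":[0,-0.7,-26],"yaw":0},
  {"offset":[0,-0.7,-27.5],"yaw":0},
])

```text
clock: 5.95
tcp_pos: [0.6208, 0.2828, 0.1295]
orientation: [-0.407, -0.577, -0.408, 0.579]
wrist_force: [-0.2, -0.4, -1.9]
finger_gap: 0.0553
```

```bash
python3 go.py 0.630 0.295 0.05 -20
```

```text
t 5.95 tcp [0.6208 0.2828 0.1295] psi -19.706536317563536 gap 0.05530134761646217 F [-0.2012 -0.3824 -1.8652] q1,q6 [0.3096 2.2244] down [-0.0036 -0.0006 -1.    ]
offset cm [ 7.9488  0.4761 -1.4745] norm 8.098420300190748
  yaw 0.2934636824364638
  yaw 180.29346368243645
  yaw -179.70653631756355
```

Request:
servo_tool([
  {"offset":[0,0.2,-0.7],"yaw":0},
  {"offset":[0.5,0.2,-1.4],"yaw":0},
  {"offset":[1.5,0.2,-1.5],"yaw":0},
  {"offset":[3,0.2,-1.5],"yaw":0},
  {"offset":[5,0.2,-1.5],"yaw":0},
  {"offset":[6,0.2,-1.5],"yaw":0},
  {"offset":[6,0.2,-1.5],"yaw":0},
  {"offset":[6,0.2,-1.5],"yaw":0},
])

```text
clock: 6.75
tcp_pos: [0.6291, 0.2928, 0.0723]
orientation: [-0.406, -0.579, -0.406, 0.579]
wrist_force: [-0.5, -0.6, -0.8]
finger_gap: 0.0551
```

```bash
python3 go.py 0.630 0.295 0.021 -20; python3 wr.py w4 .63 .295 .0095 .03 .06
```

```text
t 6.75 tcp [0.6291 0.2928 0.0723] psi -19.88919851443309 gap 0.055068736524641115 F [-0.5031 -0.6209 -0.832 ] q1,q6 [0.3201 2.2381] down [-0.0004 -0.0003 -1.    ]
offset cm [ 5.1261  0.0083 -0.2363] norm 5.131516992169086
  yaw 0.11080148556690972
  yaw 180.11080148556692
  yaw -179.88919851443308
3186 circle ((0.6287897229194641, 0.29589909315109253), 0.05213192105293274) rect ((0.6324123740196228, 0.3072822093963623), (0.05565856769680977, 0.10179497301578522), 72.58460235595703) mean [0.6337 0.3099] z 0.013123049333773576
```

View pics/w4.png

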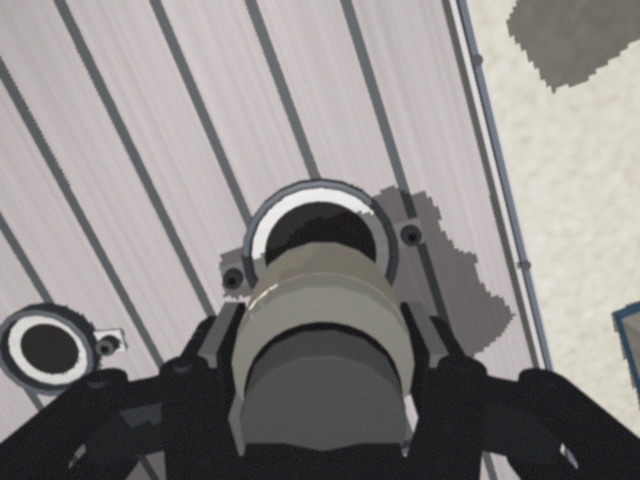

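Request:
servo_tool([
  {"offset":[1,0,-0.2],"yaw":0},
  {"offset":[2.2,0,-0.2],"yaw":0},
  {"offset":[3.2,0,-0.2],"yaw":0},
  {"offset":[4,0,-0.2],"yaw":0},
  {"offset":[4.4,0,-0.2],"yaw":0},
  {"offset":[4.7,0,-0.2],"yaw":0},
  {"offset":[4.7,0,-0.2],"yaw":0},
  {"offset":[4.7,0,-0.2],"yaw":0},
])

```text
clock: 7.6
tcp_pos: [0.6302, 0.2953, 0.0256]
orientation: [0.406, 0.579, 0.406, -0.578]
wrist_force: [0.1, -1.4, -1.4]
finger_gap: 0.0547
```

```bash
python3 go.py 0.630 0.295 0.0205 -20; python3 - <<'E'
from h import *
from workcell import env
m=env.camera_model("wrist")
a=onplane(m,232,279,.012);b=onplane(m,410,236,.012);print(m['world_from_camera'][:3,3])
E
```

```text
t 7.6 tcp [0.6302 0.2953 0.0256] psi -19.849022976752423 gap 0.05469693525871765 F [ 0.1386 -1.3834 -1.4094] q1,q6 [0.3231 2.2403] down [ 0.0006  0.0001 -1.    ]
offset cm [ 0.5095 -0.006   0.0375] norm 0.5109051554662557
  yaw 0.15097702324757734
  yaw 180.15097702324758
  yaw -179.84902297675242
[0.6551 0.3638 0.1685]
```

Lower 0.5 cm, a little at a time, and read the force.

Request:
servo_tool([
  {"offset":[0.1,0,0],"yaw":0},
  {"offset":[0.2,0,0],"yaw":0},
  {"offset":[0.3,0,0],"yaw":0},
  {"offset":[0.4,0,0],"yaw":0},
  {"offset":[0.45,0,0],"yaw":0},
  {"offset":[0.5,0,0],"yaw":0},
  {"offset":[0.5,0,0],"yaw":0},
  {"offset":[0.5,0,0],"yaw":0},
])

```text
clock: 8.4
tcp_pos: [0.6298, 0.2953, 0.0208]
orientation: [0.406, 0.579, 0.406, -0.579]
wrist_force: [-2.0, -0.3, 3.1]
finger_gap: 0.055
```

```bash
python3 go.py 0.630 0.295 0.0205 -20
```

```text
t 8.4 tcp [0.6298 0.2953 0.0208] psi -19.844953694925334 gap 0.05495281587395501 F [-1.9873 -0.2959  3.0554] q1,q6 [0.3232 2.2403] down [ 0.0002 -0.0001 -1.    ]
offset cm [0.0263 0.024  0.0201] norm 0.040894580002604305
  yaw 0.15504630507466644
  yaw 180.15504630507468
  yaw -179.84495369492532
```

Request:
servo_tool([
  {"offset":[0,0,0],"yaw":0},
  {"offset":[0,0,0],"yaw":0},
  {"offset":[0,0,0],"yaw":0},
  {"offset":[0,0,0],"yaw":0},
  {"offset":[0,0,0],"yaw":0},
  {"offset":[-1,0,0],"yaw":0},
  {"offset":[-2.5,0,0],"yaw":0},
  {"offset":[-4.5,0,0],"yaw":0},
], claw=1)

```text
clock: 9.2
tcp_pos: [0.6296, 0.2951, 0.0661]
orientation: [-0.406, -0.578, -0.406, 0.579]
wrist_force: [-0.3, 0.5, 0.1]
finger_gap: 0.0854
```

Request:
servo_tool([
  {"offset":[-3,0,0],"yaw":0},
  {"offset":[-6,0,0],"yaw":0},
  {"offset":[-9,0,0],"yaw":0},
  {"offset":[-11,0,0],"yaw":0},
  {"offset":[-12,0,0],"yaw":0},
  {"offset":[-12,0,0],"yaw":0},
  {"offset":[-12,0,0],"yaw":0},
  {"offset":[-12,0,0],"yaw":0},
])

```text
clock: 10.0
tcp_pos: [0.6291, 0.295, 0.1836]
orientation: [-0.406, -0.578, -0.407, 0.58]
wrist_force: [0.5, -0.2, 0.6]
finger_gap: 0.0854
```

```bash
python3 wr.py w5 .63 .295 .064 .08 .05;python3 go.py 0.5846 -0.3695 0.15 -35
```

```text
3744 circle ((0.6297729015350342, 0.2947149872779846), 0.021515190601348877) rect ((0.629988431930542, 0.294895201921463), (0.04197007790207863, 0.0418989397585392), 2.21264910697937) mean [0.6302 0.2962] z 0.07717854619018139
t 10.05 tcp [0.6291 0.295  0.1835] psi -19.850684457941774 gap 0.08551098208679862 F [-0.1386 -0.4358  0.4269] q1,q6 [0.3231 2.2404] down [-0.0027 -0.001  -1.    ]
offset cm [ 3.4308 18.3896 64.0026] norm 66.68041893303568
  yaw 15.149315542058226
  yaw 195.14931554205822
  yaw -164.85068445794178
```

View pics/w5.png

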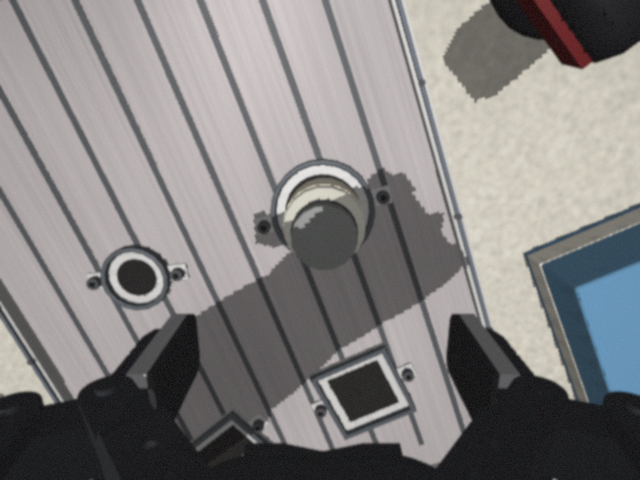

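```bash
python3 - <<'E'
from h import *
from workcell import env
m=env.camera_model("wrist")
im=cv2.imread("pics/w5.png"); V=im.max(2); M=(V<50).astype(np.uint8)
n,l,st,c=cv2.connectedComponentsWithStats(M)
for i in range(1,n):
    if 300<st[i,4]<6000: print(st[i],c[i],onplane(m,*c[i],.0075))
a=onplane(m,264,227,.012);b=onplane(m,383,197,.012);print('screws mid',(a+b)/2)
E
```

```text
[ 491    0   87   66 1917] [530.5696  23.843 ] [0.806  0.37   0.0075]
[ 551    0   89   61 3798] [602.0337  24.2085] [0.8516 0.3533 0.0075]
[119 261  36  33 871] [136.3766 276.9219] [0.4689 0.2952 0.0075]
[ 331  363   65   56 2119] [363.0175 390.7782] [0.6075 0.1311 0.0075]
screws mid [0.6292 0.2955 0.012 ]
```

Request:
servo_tool([
  {"offset":[0,1.2,4],"yaw":2},
  {"offset":[0,2.4,8.5],"yaw":4},
  {"offset":[0,3.7,13],"yaw":6},
  {"offset":[0,5,17.5],"yaw":8},
  {"offset":[0,6.3,22],"yaw":10},
  {"offset":[0,7.6,26.5],"yaw":12},
  {"offset":[0,8.9,31],"yaw":14},
  {"offset":[0,10.2,35.5],"yaw":15},
])

```text
clock: 10.85
tcp_pos: [0.6043, -0.0749, 0.1842]
orientation: [-0.327, -0.626, -0.327, 0.627]
wrist_force: [1.5, 0.2, 0.4]
finger_gap: 0.0853
```

```bash
python3 go.py 0.5846 -0.3695 0.15 -35
```

```text
t 10.85 tcp [ 0.6043 -0.0749  0.1842] psi -34.90605534328334 gap 0.08527365995430314 F [1.5148 0.1825 0.3625] q1,q6 [-0.2551  1.9249] down [-0.0017  0.0004 -1.    ]
offset cm [ 3.4127 15.245  25.2819] norm 29.719170785378875
  yaw 0.09394465671665841
  yaw 180.09394465671664
  yaw -179.90605534328336
```

Request:
servo_tool([
  {"offset":[0,2.2,3.7],"yaw":0},
  {"offset":[0,4.4,7.4],"yaw":0},
  {"offset":[0,6.7,11.2],"yaw":0},
  {"offset":[0,9,15],"yaw":0},
  {"offset":[1,11.3,18.8],"yaw":0},
  {"offset":[2,13.3,22],"yaw":0},
  {"offset":[3,14.7,24.3],"yaw":0},
  {"offset":[3,14.9,24.7],"yaw":0},
])

```text
clock: 11.65
tcp_pos: [0.5844, -0.3639, 0.1516]
orientation: [-0.325, -0.627, -0.327, 0.628]
wrist_force: [-0.7, 0.4, -1.5]
finger_gap: 0.0855
```

Request:
servo_tool([
  {"offset":[0,0,0],"yaw":0},
  {"offset":[0,0,0],"yaw":0},
  {"offset":[0,0,0],"yaw":0},
  {"offset":[0,0,0],"yaw":0},
  {"offset":[0,0,0],"yaw":0},
  {"offset":[0,0,0],"yaw":0},
  {"offset":[0,0,0],"yaw":0},
  {"offset":[0,0,0],"yaw":0},
])

```text
clock: 12.45
tcp_pos: [0.5864, -0.361, 0.1554]
orientation: [0.327, 0.627, 0.327, -0.627]
wrist_force: [-0.1, 0.4, -0.1]
finger_gap: 0.0855
```

```bash
python3 wr.py w6 .5846 -.3695 .062 .075 .04;python3 wr.py w7 .5846 -.3695 .04 .05 .04;python3 go.py 0.5846 -0.3695 0.013 -35
```

```text
2303 circle ((0.584466814994812, -0.3704415559768677), 0.016384391114115715) rect ((0.5848992466926575, -0.37036019563674927), (0.030992139130830765, 0.03173711895942688), 81.49862670898438) mean [ 0.5854 -0.3697] z 0.06820366515793799
2421 circle ((0.5850749015808105, -0.37029707431793213), 0.029935229569673538) rect ((0.5851179957389832, -0.37028175592422485), (0.04561115801334381, 0.04608333855867386), 55.13845443725586) mean [ 0.589  -0.3639] z 0.045795281901705454
t 12.55 tcp [ 0.5864 -0.3611  0.1553] psi -34.84887737426624 gap 0.085509143254496 F [ 0.8262  0.1714 -0.6006] q1,q6 [-0.6684  1.5106] down [-0.0001 -0.     -1.    ]
offset cm [14.2273  0.3305  0.7876] norm 14.252938593763615
  yaw 0.15112262573376256
  yaw 180.15112262573376
  yaw -179.84887737426624
```

View pics/w7.png

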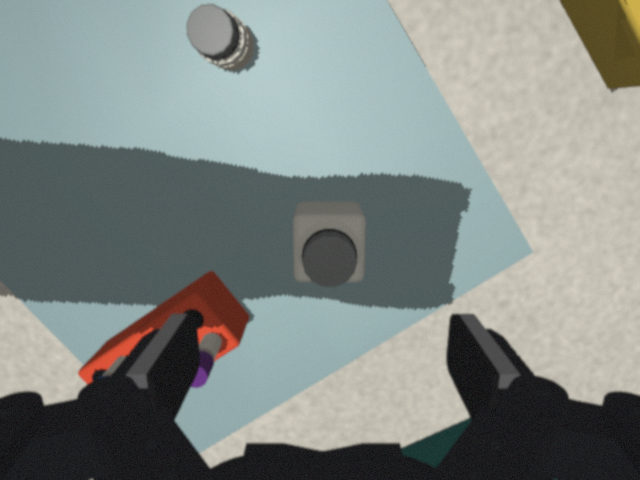

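Request:
servo_tool([
  {"offset":[0,0.3,0.8],"yaw":0},
  {"offset":[1.5,0.3,0.9],"yaw":0},
  {"offset":[4,0.3,0.9],"yaw":0},
  {"offset":[7,0.3,0.9],"yaw":0},
  {"offset":[10,0.3,0.9],"yaw":0},
  {"offset":[12.5,0.3,0.9],"yaw":0},
  {"offset":[14,0.3,0.9],"yaw":0},
  {"offset":[14.2,0.3,0.9],"yaw":0},
])

```text
clock: 13.35
tcp_pos: [0.5823, -0.3697, 0.0108]
orientation: [-0.326, -0.626, -0.328, 0.627]
wrist_force: [-0.3, 0.4, -0.3]
finger_gap: 0.0856
```

Request:
servo_tool([
  {"offset":[0,0,0],"yaw":0},
  {"offset":[0,0,0],"yaw":0},
  {"offset":[0,0,0],"yaw":0},
  {"offset":[0,0,0],"yaw":0},
  {"offset":[0,0,0],"yaw":0},
  {"offset":[0,0,0],"yaw":0},
  {"offset":[0,0,0],"yaw":0},
  {"offset":[0,0,0],"yaw":0},
], claw=0)

```text
clock: 14.15
tcp_pos: [0.5849, -0.3711, 0.0153]
orientation: [0.329, 0.627, 0.326, -0.626]
wrist_force: [0.7, 0.4, 6.3]
finger_gap: 0.0454
```

```bash
python3 go.py 0.608 0.1305 0.14 7
```

```text
t 14.15 tcp [ 0.5849 -0.3711  0.0153] psi -34.84625237506123 gap 0.04538819643230356 F [0.6792 0.4445 6.3089] q1,q6 [-0.6812  1.4978] down [ 0.0027 -0.0023 -1.    ]
offset cm [-12.5772 -26.7186 -42.4865] norm 51.74137024269941
  yaw -41.84625237506123
  yaw 138.15374762493877
```

Request:
servo_tool([
  {"offset":[-0.5,0,0],"yaw":0},
  {"offset":[-1.5,0,0],"yaw":0},
  {"offset":[-3,0,0],"yaw":0},
  {"offset":[-5,0,0],"yaw":0},
  {"offset":[-7.5,0,0],"yaw":0},
  {"offset":[-10,0,0],"yaw":0},
  {"offset":[-12.5,0,0],"yaw":0},
  {"offset":[-13,0,0],"yaw":0},
])

```text
clock: 14.95
tcp_pos: [0.5854, -0.3715, 0.1483]
orientation: [0.33, 0.628, 0.325, -0.626]
wrist_force: [-0.2, -0.4, -1.0]
finger_gap: 0.0454
```

Request:
servo_tool([
  {"offset":[0,-0.5,-0.8],"yaw":0},
  {"offset":[0,-1.7,-2.7],"yaw":-1},
  {"offset":[0,-3.5,-5.5],"yaw":-3},
  {"offset":[0,-5.5,-8.7],"yaw":-6},
  {"offset":[0,-7.5,-12],"yaw":-9},
  {"offset":[0,-9.5,-15.1],"yaw":-12},
  {"offset":[0,-11.5,-18.3],"yaw":-15},
  {"offset":[0,-13.5,-21.5],"yaw":-18},
])

```text
clock: 15.75
tcp_pos: [0.5943, -0.1141, 0.1414]
orientation: [-0.421, -0.567, -0.423, 0.568]
wrist_force: [0.0, 0.6, -1.3]
finger_gap: 0.0456
```

```bash
python3 go.py 0.608 0.1305 0.14 7
```

```text
t 15.75 tcp [ 0.5943 -0.1141  0.1414] psi -16.71397903691412 gap 0.04561863891246316 F [ 0.0368  0.5967 -1.2849] q1,q6 [-0.3224  1.5401] down [-0.003   0.0012 -1.    ]
offset cm [  0.1651  -5.7197 -23.8225] norm 24.500115431616095
  yaw -23.71397903691412
  yaw 156.2860209630859
```

Request:
servo_tool([
  {"offset":[0,-0.8,-3.2],"yaw":-3},
  {"offset":[0,-1.6,-6.4],"yaw":-6},
  {"offset":[0,-2.4,-9.8],"yaw":-10},
  {"offset":[0,-3.2,-13.2],"yaw":-13},
  {"offset":[0,-4,-16.5],"yaw":-17},
  {"offset":[0,-4.8,-19.5],"yaw":-20},
  {"offset":[0,-5.4,-22],"yaw":-23},
  {"offset":[0,-5.6,-23.3],"yaw":-23.7},
])

```text
clock: 16.55
tcp_pos: [0.6079, 0.1252, 0.1415]
orientation: [0.529, 0.468, 0.531, -0.469]
wrist_force: [-0.0, -0.3, -1.4]
finger_gap: 0.0454
```

```bash
python3 go.py 0.608 0.1305 0.08 7
```

```text
t 16.55 tcp [0.6079 0.1252 0.1415] psi 7.048896501388392 gap 0.045442055157939386 F [-0.0249 -0.2655 -1.403 ] q1,q6 [0.0737 1.5214] down [-0.0033  0.0002 -1.    ]
offset cm [ 6.1492  0.0921 -0.5218] norm 6.171947414369526
  yaw 0.04889650138839219
  yaw 180.04889650138838
  yaw -179.95110349861162
```

Request:
servo_tool([
  {"offset":[0.5,0,-0.3],"yaw":0},
  {"offset":[1.5,0,-0.3],"yaw":0},
  {"offset":[3,0,-0.3],"yaw":0},
  {"offset":[4.5,0,-0.3],"yaw":0},
  {"offset":[6,0,-0.3],"yaw":0},
  {"offset":[6.5,0,-0.3],"yaw":0},
  {"offset":[6.5,0,-0.3],"yaw":0},
  {"offset":[6.5,0,-0.3],"yaw":0},
])

```text
clock: 17.35
tcp_pos: [0.6096, 0.1248, 0.0784]
orientation: [0.529, 0.47, 0.529, -0.47]
wrist_force: [1.0, -0.5, -0.9]
finger_gap: 0.0453
```

```bash
python3 go.py 0.608 0.1305 0.0223 7;python3 wr.py w8 .608 .1305 .0095 .03 .06
```

```text
t 17.35 tcp [0.6096 0.1248 0.0784] psi 6.782614108968105 gap 0.04525812863713005 F [ 0.9726 -0.5046 -0.9208] q1,q6 [0.0732 1.5256] down [ 0.0001 -0.0002 -1.    ]
offset cm [ 5.6133 -0.0885 -0.583 ] norm 5.6441867182949705
  yaw -0.21738589103189465
  yaw 179.78261410896812
  yaw -180.21738589103188
3413 circle ((0.606751024723053, 0.13445670902729034), 0.047027572989463806) rect ((0.604790210723877, 0.14193890988826752), (0.09324967861175537, 0.054231639951467514), 12.610316276550293) mean [0.6041 0.148 ] z 0.01318972054290668
```

View pics/w8.png

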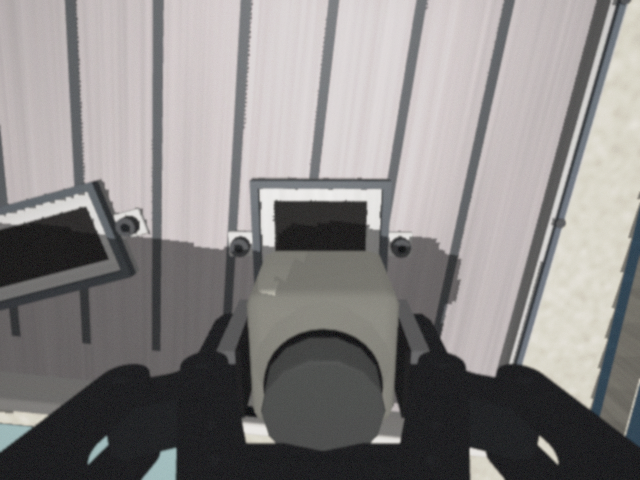

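Request:
servo_tool([
  {"offset":[0.3,0,-0.4],"yaw":0},
  {"offset":[1,-0.1,-0.6],"yaw":0},
  {"offset":[2.2,-0.1,-0.6],"yaw":0},
  {"offset":[3.4,-0.1,-0.6],"yaw":0},
  {"offset":[4.4,-0.1,-0.6],"yaw":0},
  {"offset":[4.9,-0.1,-0.6],"yaw":0},
  {"offset":[5.1,-0.1,-0.6],"yaw":0},
  {"offset":[5.1,-0.1,-0.6],"yaw":0},
])

```text
clock: 18.2
tcp_pos: [0.6076, 0.1313, 0.0269]
orientation: [0.529, 0.469, 0.529, -0.469]
wrist_force: [0.1, -0.9, -2.0]
finger_gap: 0.0455
```

```bash
python3 go.py 0.608 0.1305 0.0223 7; python3 - <<'E'
from h import *
from workcell import env
E
```

```text
t 18.2 tcp [0.6076 0.1313 0.0269] psi 6.844716887603294 gap 0.04552953532818851 F [ 0.083  -0.8908 -2.0157] q1,q6 [0.0838 1.5352] down [-0.0005 -0.0002 -1.    ]
offset cm [0.4573 0.0308 0.0853] norm 0.46617819908462427
  yaw -0.155283112396706
  yaw 179.84471688760328
  yaw -180.15528311239672
```

Request:
servo_tool([
  {"offset":[0.1,0,0],"yaw":0},
  {"offset":[0.2,0,0],"yaw":0},
  {"offset":[0.3,0,0],"yaw":0},
  {"offset":[0.35,0,0],"yaw":0},
  {"offset":[0.4,0,0],"yaw":0},
  {"offset":[0.45,0,0],"yaw":0},
  {"offset":[0.45,0,0],"yaw":0},
  {"offset":[0.45,0,0],"yaw":0},
])

```text
clock: 19.0
tcp_pos: [0.6077, 0.1314, 0.0228]
orientation: [0.529, 0.469, 0.529, -0.469]
wrist_force: [-0.3, 0.8, -0.7]
finger_gap: 0.0455
```

```bash
python3 go.py 0.608 0.1305 0.0223 7
```

```text
t 19.0 tcp [0.6077 0.1314 0.0228] psi 6.848419907914277 gap 0.04548807023301149 F [-0.3048  0.8117 -0.718 ] q1,q6 [0.0839 1.5352] down [ 0.     -0.0001 -1.    ]
offset cm [0.0474 0.0209 0.0908] norm 0.1045347052958281
  yaw -0.1515800920857231
  yaw 179.84841990791426
  yaw -180.15158009208574
```

Request:
servo_tool([
  {"offset":[0.05,0,0],"yaw":0},
  {"offset":[0.1,0,0],"yaw":0},
  {"offset":[0.1,0,0],"yaw":0},
  {"offset":[0.1,0,0],"yaw":0},
  {"offset":[0.1,0,0],"yaw":0},
  {"offset":[0.1,0,0],"yaw":0},
  {"offset":[0.1,0,0],"yaw":0},
  {"offset":[0.1,0,0],"yaw":0},
])

```text
clock: 19.8
tcp_pos: [0.6078, 0.1314, 0.0223]
orientation: [0.529, 0.469, 0.529, -0.469]
wrist_force: [-2.1, -1.1, 5.0]
finger_gap: 0.0454
```

Request:
servo_tool([
  {"offset":[0,0,0],"yaw":0},
  {"offset":[0,0,0],"yaw":0},
  {"offset":[0,0,0],"yaw":0},
  {"offset":[0,0,0],"yaw":0},
  {"offset":[0,0,0],"yaw":0},
  {"offset":[-1,0,0],"yaw":0},
  {"offset":[-2.5,0,0],"yaw":0},
  {"offset":[-4.5,0,0],"yaw":0},
], claw=1)

```text
clock: 20.6
tcp_pos: [0.6071, 0.1313, 0.0671]
orientation: [0.529, 0.469, 0.529, -0.47]
wrist_force: [1.0, 0.1, -0.5]
finger_gap: 0.0857
```

Request:
servo_tool([
  {"offset":[-3,0,0],"yaw":0},
  {"offset":[-6,0,0],"yaw":0},
  {"offset":[-9,0,0],"yaw":0},
  {"offset":[-11,0,0],"yaw":0},
  {"offset":[-12,0,0],"yaw":0},
  {"offset":[-12,0,0],"yaw":0},
  {"offset":[-12,0,0],"yaw":0},
  {"offset":[-12,0,0],"yaw":0},
])

```text
clock: 21.4
tcp_pos: [0.6068, 0.1313, 0.1851]
orientation: [0.528, 0.469, 0.53, -0.47]
wrist_force: [0.6, -0.8, -0.4]
finger_gap: 0.0854
```

```bash
python3 wr.py w9 .608 .1305 .065 .085 .04;python3 wr.py w10 .608 .1305 .04 .056 .04;python3 go.py 0.5965 -0.228 0.15 -20
```

```text
2053 circle ((0.607565701007843, 0.13197225332260132), 0.016699213534593582) rect ((0.6074547171592712, 0.13196557760238647), (0.031133614480495453, 0.031539879739284515), 73.75543212890625) mean [0.6073 0.133 ] z 0.07513044256924045
2153 circle ((0.6074396371841431, 0.13220147788524628), 0.02999616600573063) rect ((0.6073600053787231, 0.13229574263095856), (0.0460967980325222, 0.045250605791807175), 7.077168941497803) mean [0.6065 0.1392] z 0.05257919985452031
t 21.5 tcp [0.6069 0.1313 0.1853] psi 6.8513183402384366 gap 0.08579091136072838 F [-0.3094 -0.1555  0.5959] q1,q6 [0.0839 1.5351] down [-0.0026 -0.0003 -1.    ]
offset cm [ 3.5405 -5.3073 35.5498] norm 36.11774297808809
  yaw 26.851318340238436
  yaw -153.14868165976156
```

View pics/w10.png

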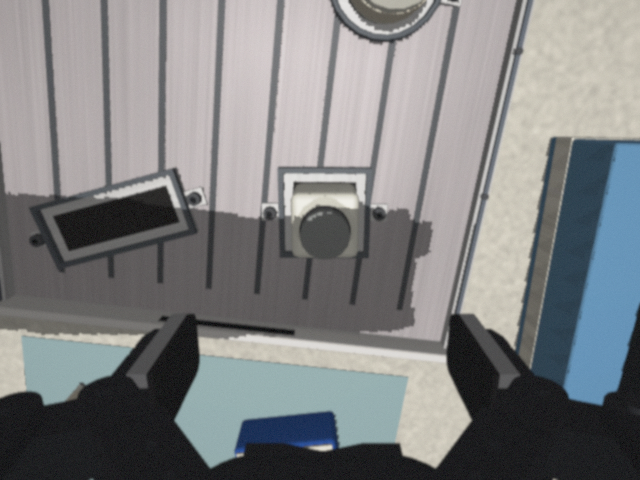

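Request:
servo_tool([
  {"offset":[0,-0.7,4.2],"yaw":3},
  {"offset":[0,-1.4,8.7],"yaw":7},
  {"offset":[0,-2.1,13.3],"yaw":11},
  {"offset":[0,-2.8,18],"yaw":15},
  {"offset":[1,-3.5,22.5],"yaw":19},
  {"offset":[2,-4.2,27],"yaw":23},
  {"offset":[3,-4.9,31.5],"yaw":27},
  {"offset":[3.5,-5.3,34.5],"yaw":27},
])

```text
clock: 22.3
tcp_pos: [0.5949, -0.2203, 0.1498]
orientation: [-0.403, -0.58, -0.404, 0.581]
wrist_force: [0.5, 0.7, 0.1]
finger_gap: 0.0854
```

Request:
servo_tool([
  {"offset":[0,0,0],"yaw":0},
  {"offset":[0,0,0],"yaw":0},
  {"offset":[0,0,0],"yaw":0},
  {"offset":[0,0,0],"yaw":0},
  {"offset":[0,0,0],"yaw":0},
  {"offset":[0,0,0],"yaw":0},
  {"offset":[0,0,0],"yaw":0},
  {"offset":[0,0,0],"yaw":0},
])

```text
clock: 23.1
tcp_pos: [0.5964, -0.2172, 0.152]
orientation: [0.405, 0.58, 0.405, -0.58]
wrist_force: [-0.7, 0.2, 0.4]
finger_gap: 0.0855
```

```bash
python3 wr.py w11 .5965 -.228 .05 .065 .03;python3 go.py 0.5965 -0.228 0.009 -20
```

```text
1320 circle ((0.6039237976074219, -0.2329399585723877), 0.012557761743664742) rect ((0.6040288805961609, -0.23277908563613892), (0.024109959602355957, 0.024504320695996284), 63.404502868652344) mean [ 0.6041 -0.2321] z 0.05614393776084327
t 23.15 tcp [ 0.5963 -0.2173  0.1519] psi -20.13156947711584 gap 0.08534970126577905 F [0.5652 0.3638 0.1267] q1,q6 [-0.4758  1.4464] down [ 0.0001 -0.0002 -1.    ]
offset cm [14.2878  0.3864  0.9977] norm 14.32785396326349
  yaw -0.1315694771158391
  yaw 179.86843052288415
  yaw -180.13156947711585
```

View pics/w11.png

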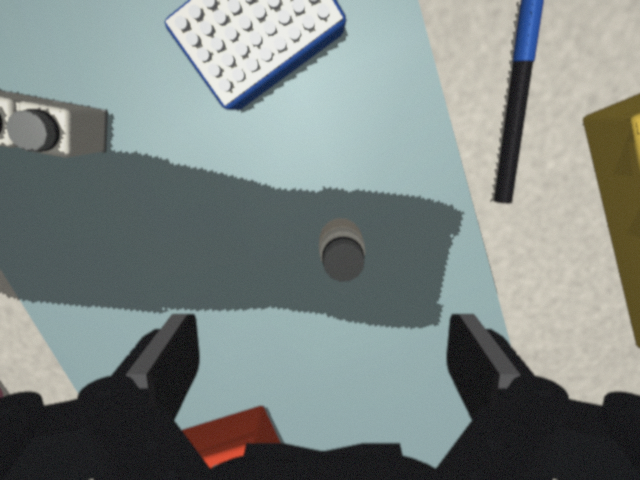

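```bash
python3 - <<'E'
from h import *
from workcell import env
m=env.camera_model("wrist"); p,d=env.read_camera("wrist"); P=cloud(m,d)
M=np.zeros((480,640),bool); M[300:420,120:205]=1; M&=(P[...,2]>.1)
print(np.nanpercentile(P[M][:,2],[0,1,5,50]), env.get_state()['tcp_pos'])
E
python3 go.py 0.604 -0.2328 0.009 -20
```

```text
[0.1646 0.1669 0.1706 0.1924] [ 0.5963 -0.2174  0.1519]
t 23.2 tcp [ 0.5963 -0.2174  0.1519] psi -20.139573377336664 gap 0.08548051428428535 F [-0.1106 -0.0994  0.7002] q1,q6 [-0.4759  1.4464] down [ 0.0001 -0.0001 -1.    ]
offset cm [14.287   1.2565  1.1809] norm 14.390638446314538
  yaw -0.13957337733666364
  yaw 179.86042662266334
  yaw -180.13957337733666
```

Request:
servo_tool([
  {"offset":[0,0.7,0.7],"yaw":0},
  {"offset":[1.5,1.25,1.2],"yaw":0},
  {"offset":[4,1.25,1.2],"yaw":0},
  {"offset":[7,1.25,1.2],"yaw":0},
  {"offset":[10,1.25,1.2],"yaw":0},
  {"offset":[12.5,1.25,1.2],"yaw":0},
  {"offset":[14,1.25,1.2],"yaw":0},
  {"offset":[14.5,1.25,1.2],"yaw":0},
])

```text
clock: 24.0
tcp_pos: [0.602, -0.2328, 0.0031]
orientation: [-0.403, -0.579, -0.406, 0.581]
wrist_force: [0.3, -0.1, -1.1]
finger_gap: 0.0854
```

Request:
servo_tool([
  {"offset":[0,0,0],"yaw":0},
  {"offset":[0,0,0],"yaw":0},
  {"offset":[0,0,0],"yaw":0},
  {"offset":[0,0,0],"yaw":0},
  {"offset":[0,0,0],"yaw":0},
  {"offset":[0,0,0],"yaw":0},
  {"offset":[0,0,0],"yaw":0},
  {"offset":[0,0,0],"yaw":0},
], claw=0, force=30)

```text
clock: 24.8
tcp_pos: [0.6047, -0.2335, 0.0081]
orientation: [0.406, 0.58, 0.404, -0.579]
wrist_force: [-0.2, -0.2, 5.6]
finger_gap: 0.0292
```

```bash
python3 go.py 0.469 0.295 0.14 -20; python3 wr.py w12 .604 -.233 .05 .065 .03
```

```text
t 24.8 tcp [ 0.6047 -0.2335  0.0081] psi -20.14684270522535 gap 0.029169569867311153 F [-0.2382 -0.1819  5.6179] q1,q6 [-0.4922  1.4302] down [ 0.002  -0.0013 -1.    ]
offset cm [-13.2882 -30.9099 -44.9405] norm 56.13953076378285
  yaw -0.1468427052253496
  yaw 179.85315729477466
  yaw -180.14684270522534
10267 circle ((0.6049419641494751, -0.22738756239414215), 0.029498524963855743) rect ((0.6032873392105103, -0.23214328289031982), (0.026229167357087135, 0.05801186338067055), 70.28364562988281) mean [ 0.6057 -0.2285] z 0.056257286629860154
```

View pics/w12.png

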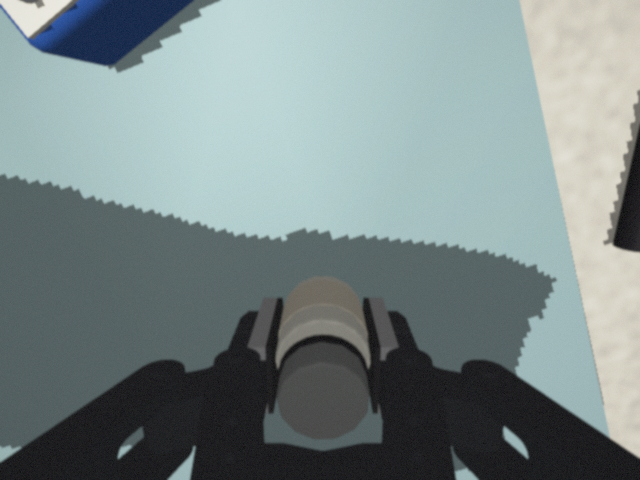

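Request:
servo_tool([
  {"offset":[-0.5,0,0],"yaw":0},
  {"offset":[-1.5,0,0],"yaw":0},
  {"offset":[-3,0,0],"yaw":0},
  {"offset":[-5.5,0,0],"yaw":0},
  {"offset":[-8.5,0,0],"yaw":0},
  {"offset":[-11.5,0,0],"yaw":0},
  {"offset":[-13.5,0,0],"yaw":0},
  {"offset":[-14,0,0],"yaw":0},
])

```text
clock: 25.65
tcp_pos: [0.6052, -0.2337, 0.1504]
orientation: [0.406, 0.581, 0.403, -0.579]
wrist_force: [-0.1, 0.6, -0.1]
finger_gap: 0.0288
```

Request:
servo_tool([
  {"offset":[0,-0.5,-0.8],"yaw":0},
  {"offset":[0,-2,-2.9],"yaw":-1},
  {"offset":[0,-4.2,-6.1],"yaw":-3},
  {"offset":[0,-6.5,-9.4],"yaw":-6},
  {"offset":[0,-8.8,-12.8],"yaw":-9},
  {"offset":[0,-11.1,-16.1],"yaw":-12},
  {"offset":[0,-13.4,-19.5],"yaw":-15},
  {"offset":[0,-15.7,-22.8],"yaw":-18},
])

```text
clock: 26.45
tcp_pos: [0.5325, 0.0372, 0.1449]
orientation: [-0.49, -0.508, -0.492, 0.509]
wrist_force: [0.9, 0.5, -0.6]
finger_gap: 0.029
```

```bash
python3 go.py 0.4695 0.295 0.14 10
```

```text
t 26.45 tcp [0.5325 0.0372 0.1449] psi -2.016891221516409 gap 0.028960767027209074 F [ 0.87    0.4783 -0.5603] q1,q6 [-0.0807  1.5253] down [-0.0035  0.0005 -1.    ]
offset cm [  0.5199  -7.2059 -25.5386] norm 26.540832822787348
  yaw -12.01689122151641
  yaw 167.9831087784836
  yaw -192.0168912215164
```

Request:
servo_tool([
  {"offset":[0,-1,-3.5],"yaw":-2},
  {"offset":[0,-2,-7.1],"yaw":-4},
  {"offset":[0,-3,-10.7],"yaw":-6},
  {"offset":[0,-4,-14.3],"yaw":-8},
  {"offset":[0,-5,-17.8],"yaw":-10},
  {"offset":[0,-6,-21],"yaw":-12},
  {"offset":[0,-6.8,-23.6],"yaw":-12},
  {"offset":[0,-7.1,-25],"yaw":-12},
])

```text
clock: 27.25
tcp_pos: [0.4708, 0.2892, 0.1449]
orientation: [0.541, 0.453, 0.542, -0.456]
wrist_force: [0.9, -0.6, -0.7]
finger_gap: 0.0291
```

Request:
servo_tool([
  {"offset":[0.5,0,0],"yaw":0},
  {"offset":[2,0,0],"yaw":0},
  {"offset":[4,0,0],"yaw":0},
  {"offset":[6,0,0],"yaw":0},
  {"offset":[7,0,0],"yaw":0},
  {"offset":[7,0,0],"yaw":0},
  {"offset":[7,0,0],"yaw":0},
  {"offset":[7,0,0],"yaw":0},
])

```text
clock: 28.05
tcp_pos: [0.4742, 0.2876, 0.0777]
orientation: [0.541, 0.456, 0.541, -0.455]
wrist_force: [0.7, -0.3, -0.7]
finger_gap: 0.0289
```

```bash
python3 go.py 0.4695 0.295 0.0151 10;python3 wr.py w13 .469 .295 .0095 .03 .06
```

```text
t 28.05 tcp [0.4742 0.2876 0.0777] psi 9.825012043757704 gap 0.028863194956723053 F [ 0.702  -0.3284 -0.711 ] q1,q6 [0.4005 1.7998] down [ 0.0015  0.0005 -1.    ]
offset cm [ 6.2585 -0.3491 -0.8094] norm 6.320257502882355
  yaw -0.1749879562422958
  yaw 179.8250120437577
  yaw -180.1749879562423
2748 circle ((0.4690726697444916, 0.2958993911743164), 0.03908330947160721) rect ((0.4689975082874298, 0.2955319583415985), (0.062037885189056396, 0.05351721867918968), 26.001792907714844) mean [0.4677 0.2995] z 0.01306026326974899
```

View pics/w13.png

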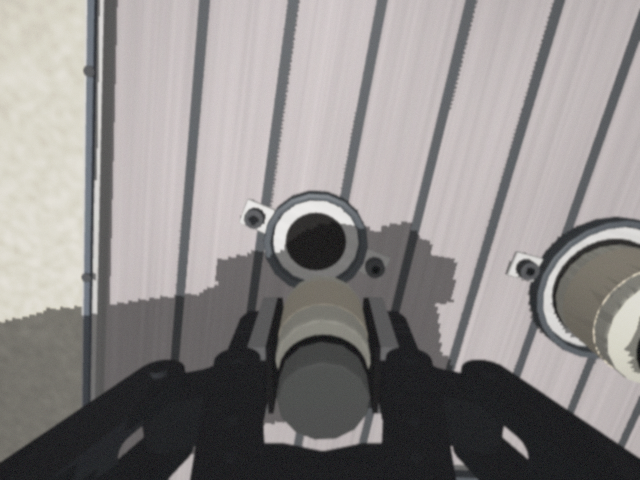

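Request:
servo_tool([
  {"offset":[0,-0.2,-0.4],"yaw":0},
  {"offset":[0.8,-0.4,-0.85],"yaw":0},
  {"offset":[2.2,-0.4,-0.85],"yaw":0},
  {"offset":[3.7,-0.4,-0.85],"yaw":0},
  {"offset":[4.9,-0.4,-0.85],"yaw":0},
  {"offset":[5.4,-0.4,-0.85],"yaw":0},
  {"offset":[5.6,-0.4,-0.85],"yaw":0},
  {"offset":[5.6,-0.4,-0.85],"yaw":0},
])

```text
clock: 28.9
tcp_pos: [0.468, 0.2953, 0.0207]
orientation: [0.541, 0.455, 0.541, -0.455]
wrist_force: [0.0, 1.1, -0.4]
finger_gap: 0.029
```

```bash
python3 go.py 0.469 0.2955 0.0151 10
```

```text
t 28.9 tcp [0.468  0.2953 0.0207] psi 9.852588970940056 gap 0.0290109952949186 F [ 0.0183  1.0683 -0.4192] q1,q6 [0.4179 1.8167] down [-0.0001 -0.0001 -1.    ]
offset cm [0.5604 0.0996 0.0007] norm 0.5691332324398917
  yaw -0.14741102905994374
  yaw 179.85258897094005
  yaw -180.14741102905995
```

Request:
servo_tool([
  {"offset":[0.1,0.1,0],"yaw":0},
  {"offset":[0.2,0.1,0],"yaw":0},
  {"offset":[0.3,0.1,0],"yaw":0},
  {"offset":[0.4,0.1,0],"yaw":0},
  {"offset":[0.5,0.1,0],"yaw":0},
  {"offset":[0.55,0.1,0],"yaw":0},
  {"offset":[0.6,0.1,0],"yaw":0},
  {"offset":[0.6,0.1,0],"yaw":0},
])

```text
clock: 29.7
tcp_pos: [0.4689, 0.2954, 0.0151]
orientation: [0.541, 0.455, 0.541, -0.455]
wrist_force: [-0.6, -1.5, 4.1]
finger_gap: 0.0288
```

```bash
python3 go.py 0.469 0.2955 0.0151 10
```

```text
t 29.7 tcp [0.4689 0.2954 0.0151] psi 9.854510354911072 gap 0.028837872532049624 F [-0.5739 -1.4901  4.1105] q1,q6 [0.4174 1.8162] down [ 0.0001 -0.0001 -1.    ]
offset cm [-0.0014  0.0092 -0.0084] norm 0.012553603349912013
  yaw -0.1454896450889276
  yaw 179.85451035491107
  yaw -180.14548964508893
```

Request:
servo_tool([
  {"offset":[0,0,0],"yaw":0},
  {"offset":[0,0,0],"yaw":0},
  {"offset":[0,0,0],"yaw":0},
  {"offset":[0,0,0],"yaw":0},
  {"offset":[0,0,0],"yaw":0},
  {"offset":[-1,0,0],"yaw":0},
  {"offset":[-2.5,0,0],"yaw":0},
  {"offset":[-4.5,0,0],"yaw":0},
], claw=1)

```text
clock: 30.5
tcp_pos: [0.4684, 0.2952, 0.0601]
orientation: [0.541, 0.455, 0.541, -0.456]
wrist_force: [0.5, 0.7, -0.3]
finger_gap: 0.0856
```

Request:
servo_tool([
  {"offset":[-3,0,0],"yaw":0},
  {"offset":[-6,0,0],"yaw":0},
  {"offset":[-9,0,0],"yaw":0},
  {"offset":[-11,0,0],"yaw":0},
  {"offset":[-12,0,0],"yaw":0},
  {"offset":[-12,0,0],"yaw":0},
  {"offset":[-12,0,0],"yaw":0},
  {"offset":[-12,0,0],"yaw":0},
])

```text
clock: 31.3
tcp_pos: [0.4681, 0.2951, 0.1783]
orientation: [0.541, 0.454, 0.541, -0.456]
wrist_force: [-0.2, -0.1, -1.3]
finger_gap: 0.0853
```

```bash
python3 wr.py w14 .469 .295 .055 .075 .03;python3 go.py 0.4425 -0.0865 0.15 59.6
```

```text
1212 circle ((0.4685627520084381, 0.2954586446285248), 0.012554985471069813) rect ((0.4685586094856262, 0.29565927386283875), (0.024373464286327362, 0.02411324344575405), 80.68744659423828) mean [0.4684 0.2965] z 0.06310943856327028
t 31.35 tcp [0.4682 0.2951 0.1783] psi 9.850576463921808 gap 0.08523390532526072 F [-0.1523 -0.1448 -0.3553] q1,q6 [0.4174 1.8162] down [-0.0024 -0.0012 -1.    ]
offset cm [ 2.8783 -9.0479 37.1528] norm 38.34682970943267
  yaw -49.7494235360782
  yaw 130.2505764639218
```

View pics/w14.png

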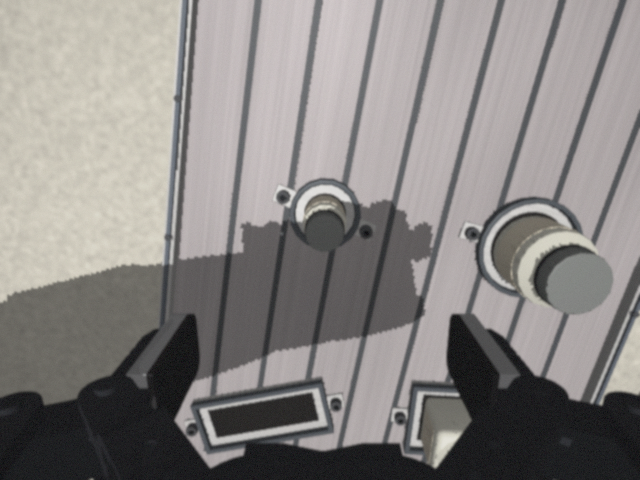

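```bash
python3 - <<'E'
from h import *
from workcell import env
m=env.camera_model("wrist")
im=cv2.imread("pics/w14.png"); V=im.max(2); M=np.zeros((480,640),np.uint8); M[388:438,207:320]=(V[388:438,207:320]<45)
n,l,st,c=cv2.connectedComponentsWithStats(M); i=1+np.argmax(st[1:,4])
cs,_=cv2.findContours((l==i).astype(np.uint8),0,1)
w=np.array([onplane(m,*p[0],.0075)[:2] for p in cs[0]],np.float32); print(st[i],cv2.minAreaRect(w))
E
```

```text
[ 212  395  104   40 1687] ((0.4471622705459595, 0.1064288467168808), (0.09023416042327881, 0.0255583506077528), 21.441205978393555)
```

Request:
servo_tool([
  {"offset":[0,-1,4.2],"yaw":-6},
  {"offset":[0,-2.2,8.8],"yaw":-13},
  {"offset":[0,-3.3,13.5],"yaw":-20},
  {"offset":[0,-4.4,18.2],"yaw":-27},
  {"offset":[0,-5.6,23],"yaw":-34},
  {"offset":[0,-6.8,27.8],"yaw":-41},
  {"offset":[1,-8,32.5],"yaw":-48},
  {"offset":[2,-8.9,36],"yaw":-49.7},
])

```text
clock: 32.15
tcp_pos: [0.4426, -0.0761, 0.1595]
orientation: [0.683, 0.184, 0.682, -0.184]
wrist_force: [0.8, -0.7, 0.9]
finger_gap: 0.0853
```

Request:
servo_tool([
  {"offset":[0,0,0],"yaw":0},
  {"offset":[0,0,0],"yaw":0},
  {"offset":[0,0,0],"yaw":0},
  {"offset":[0,0,0],"yaw":0},
  {"offset":[0,0,0],"yaw":0},
  {"offset":[0,0,0],"yaw":0},
  {"offset":[0,0,0],"yaw":0},
  {"offset":[0,0,0],"yaw":0},
])

```text
clock: 32.95
tcp_pos: [0.443, -0.0741, 0.1599]
orientation: [0.682, 0.185, 0.682, -0.185]
wrist_force: [-0.6, 0.5, -0.3]
finger_gap: 0.0853
```

```bash
python3 wr.py w15 .4425 -.0865 .035 .065 .06;python3 go.py 0.4425 -0.0865 0.012 59.6
```

```text
6094 circle ((0.44129976630210876, -0.0861339271068573), 0.04684220254421234) rect ((0.4411090314388275, -0.08596733957529068), (0.02806253544986248, 0.0907772108912468), 59.49214553833008) mean [ 0.4377 -0.0834] z 0.053880164909846165
t 33.0 tcp [ 0.4429 -0.0742  0.1598] psi 59.58011920021057 gap 0.08556897503354861 F [-0.0542 -0.4409 -0.1593] q1,q6 [-0.3451  0.1859] down [ 0.0001 -0.0001 -1.    ]
offset cm [14.7826 -1.0796  0.5816] norm 14.833329971835397
  yaw -0.019880799789433468
  yaw 179.98011920021057
  yaw -180.01988079978943
```

View pics/w15.png

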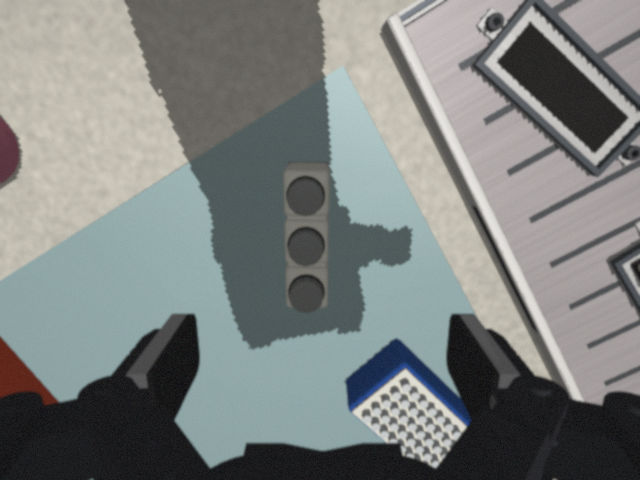

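Request:
servo_tool([
  {"offset":[0,-0.6,0.3],"yaw":0},
  {"offset":[1.5,-1.1,0.5],"yaw":0},
  {"offset":[4,-1.1,0.5],"yaw":0},
  {"offset":[7,-1.1,0.5],"yaw":0},
  {"offset":[10,-1.1,0.5],"yaw":0},
  {"offset":[12.5,-1.1,0.5],"yaw":0},
  {"offset":[14.4,-1.1,0.5],"yaw":0},
  {"offset":[14.8,-1.1,0.5],"yaw":0},
])

```text
clock: 33.8
tcp_pos: [0.4398, -0.0864, 0.0098]
orientation: [0.681, 0.186, 0.684, -0.186]
wrist_force: [-1.1, 0.5, -0.6]
finger_gap: 0.0855
```

Request:
servo_tool([
  {"offset":[0,0,0],"yaw":0},
  {"offset":[0,0,0],"yaw":0},
  {"offset":[0,0,0],"yaw":0},
  {"offset":[0,0,0],"yaw":0},
  {"offset":[0,0,0],"yaw":0},
  {"offset":[0,0,0],"yaw":0},
  {"offset":[0,0,0],"yaw":0},
  {"offset":[0,0,0],"yaw":0},
], claw=0, force=40)

```text
clock: 34.6
tcp_pos: [0.4426, -0.0868, 0.0128]
orientation: [0.683, 0.186, 0.681, -0.186]
wrist_force: [-0.5, 0.6, 5.7]
finger_gap: 0.0276
```

```bash
python3 go.py 0.4478 0.1062 0.14 111.4
```

```text
t 34.6 tcp [ 0.4426 -0.0868  0.0128] psi 59.55864632945211 gap 0.0275920571787069 F [-0.5308  0.5925  5.6902] q1,q6 [-0.372   0.1593] down [ 0.0021 -0.0009 -1.    ]
offset cm [-12.7334  16.9095  -9.3031] norm 23.121813613773178
  yaw -51.841353670547896
  yaw 128.1586463294521
```

Request:
servo_tool([
  {"offset":[-0.5,0,0],"yaw":0},
  {"offset":[-1.5,0,0],"yaw":0},
  {"offset":[-3,0,0],"yaw":0},
  {"offset":[-5,0,0],"yaw":0},
  {"offset":[-7.5,0,0],"yaw":0},
  {"offset":[-10,0,0],"yaw":0},
  {"offset":[-12,0,0],"yaw":0},
  {"offset":[-12,0,0],"yaw":0},
])

```text
clock: 35.4
tcp_pos: [0.4435, -0.0872, 0.1349]
orientation: [0.684, 0.185, 0.68, -0.186]
wrist_force: [0.8, 0.7, -2.2]
finger_gap: 0.0278
```

Request:
servo_tool([
  {"offset":[0,0.5,-0.3],"yaw":-1},
  {"offset":[0,2,-1.1],"yaw":-4},
  {"offset":[0,4,-2.2],"yaw":-9},
  {"offset":[0,6,-3.3],"yaw":-14},
  {"offset":[0,8,-4.4],"yaw":-19},
  {"offset":[0,10,-5.5],"yaw":-24},
  {"offset":[0,12,-6.6],"yaw":-29},
  {"offset":[0,13.5,-7.4],"yaw":-34},
])

```text
clock: 36.2
tcp_pos: [0.4446, 0.069, 0.1302]
orientation: [0.706, -0.024, 0.708, 0.024]
wrist_force: [-0.2, 0.3, -2.3]
finger_gap: 0.0274
```

```bash
python3 go.py 0.4478 0.1062 0.14 111.4
```

```text
t 36.2 tcp [0.4446 0.069  0.1302] psi 93.85377442303884 gap 0.027445759650857656 F [-0.1917  0.301  -2.2549] q1,q6 [-0.025  -0.0922] down [-0.0033  0.0003 -1.    ]
offset cm [-0.9838  3.6911  0.5666] norm 3.8617842081715246
  yaw -17.546225576961163
  yaw 162.45377442303885
  yaw -197.54622557696115
```

Request:
servo_tool([
  {"offset":[0,1,0.1],"yaw":-5},
  {"offset":[0,2.2,0.2],"yaw":-10},
  {"offset":[0,3,0.3],"yaw":-15},
  {"offset":[1,3.4,0.3],"yaw":-17.5},
  {"offset":[3,3.4,0.3],"yaw":-17.5},
  {"offset":[5,3.4,0.3],"yaw":-17.5},
  {"offset":[5.5,3.4,0.3],"yaw":-17.5},
  {"offset":[5.5,3.4,0.3],"yaw":-17.5},
])

```text
clock: 37.0
tcp_pos: [0.4452, 0.1016, 0.0752]
orientation: [0.694, -0.129, 0.697, 0.13]
wrist_force: [0.3, -0.2, -0.3]
finger_gap: 0.0273
```

```bash
python3 go.py 0.4478 0.1062 0.0198 111.4; python3 wr.py w16 .4478 .1062 .0095 .03 .08
```

```text
t 37.0 tcp [0.4452 0.1016 0.0752] psi 111.08411960105124 gap 0.027302935148784655 F [ 0.3489 -0.248  -0.3341] q1,q6 [ 0.0483 -0.3196] down [-0.0043 -0.0002 -1.    ]
offset cm [5.536 0.324 0.429] norm 5.5620768400609
  yaw -0.31588039894876374
  yaw 179.68411960105124
  yaw -180.31588039894876
3937 circle ((0.4354292154312134, 0.07847694307565689), 0.060131605714559555) rect ((0.4224119782447815, 0.0762351006269455), (0.07921463996171951, 0.10891583561897278), 9.175893783569336) mean [0.4171 0.0785] z 0.013446597261518506
```

View pics/w16.png

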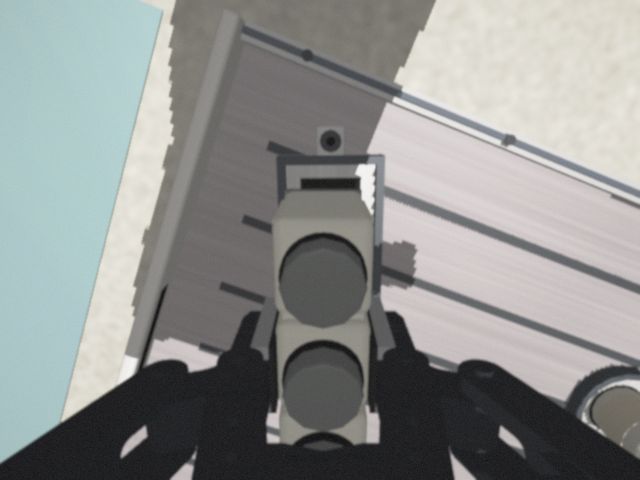

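Request:
servo_tool([
  {"offset":[0,0.3,0.3],"yaw":0},
  {"offset":[0.8,0.3,0.4],"yaw":0},
  {"offset":[2,0.3,0.4],"yaw":0},
  {"offset":[3.2,0.3,0.4],"yaw":0},
  {"offset":[4,0.3,0.4],"yaw":0},
  {"offset":[4.4,0.3,0.4],"yaw":0},
  {"offset":[4.4,0.3,0.4],"yaw":0},
  {"offset":[4.4,0.3,0.4],"yaw":0},
])

```text
clock: 37.85
tcp_pos: [0.4501, 0.1057, 0.033]
orientation: [0.695, -0.129, 0.695, 0.129]
wrist_force: [0.1, -0.2, -1.5]
finger_gap: 0.0274
```

```bash
python3 go.py 0.4478 0.1062 0.0198 111.4
```

```text
t 37.85 tcp [0.4501 0.1057 0.033 ] psi 111.05246123460628 gap 0.027449021105981 F [ 0.1099 -0.1671 -1.4532] q1,q6 [ 0.0569 -0.3105] down [ 0.0005 -0.0001 -1.    ]
offset cm [ 1.3248  0.1256 -0.1984] norm 1.3454407618960922
  yaw -0.34753876539372186
  yaw 179.65246123460628
  yaw -180.34753876539372
```

Request:
servo_tool([
  {"offset":[0,0.1,-0.2],"yaw":0},
  {"offset":[0.3,0.1,-0.2],"yaw":0},
  {"offset":[0.6,0.1,-0.2],"yaw":0},
  {"offset":[0.9,0.1,-0.2],"yaw":0},
  {"offset":[1.1,0.1,-0.2],"yaw":0},
  {"offset":[1.25,0.1,-0.2],"yaw":0},
  {"offset":[1.35,0.1,-0.2],"yaw":0},
  {"offset":[1.35,0.1,-0.2],"yaw":0},
])

```text
clock: 38.65
tcp_pos: [0.4474, 0.1059, 0.0199]
orientation: [0.695, -0.129, 0.695, 0.129]
wrist_force: [-3.4, -0.8, 7.6]
finger_gap: 0.0271
```

```bash
python3 go.py 0.4478 0.1062 0.0198 111.4
```

```text
t 38.65 tcp [0.4474 0.1059 0.0199] psi 111.05278190071589 gap 0.027083716787710498 F [-3.3913 -0.839   7.5587] q1,q6 [ 0.0577 -0.3098] down [-0.0001 -0.0002 -1.    ]
offset cm [0.0061 0.0127 0.0487] norm 0.05065234757584893
  yaw -0.3472180992841203
  yaw 179.65278190071587
  yaw -180.34721809928413
```

Request:
servo_tool([
  {"offset":[0,0,0],"yaw":0},
  {"offset":[0,0,0],"yaw":0},
  {"offset":[0,0,0],"yaw":0},
  {"offset":[0,0,0],"yaw":0},
  {"offset":[0,0,0],"yaw":0},
  {"offset":[-1,0,0],"yaw":0},
  {"offset":[-2.5,0,0],"yaw":0},
  {"offset":[-4.5,0,0],"yaw":0},
], claw=1)

```text
clock: 39.45
tcp_pos: [0.4468, 0.1059, 0.0647]
orientation: [0.695, -0.129, 0.696, 0.129]
wrist_force: [-0.9, -0.5, -0.9]
finger_gap: 0.0852
```

Request:
servo_tool([
  {"offset":[-3,0,0],"yaw":0},
  {"offset":[-6,0,0],"yaw":0},
  {"offset":[-9,0,0],"yaw":0},
  {"offset":[-12,0,0],"yaw":0},
  {"offset":[-15,0,0],"yaw":0},
  {"offset":[-17,0,0],"yaw":0},
  {"offset":[-17,0,0],"yaw":0},
  {"offset":[-17,0,0],"yaw":0},
])

```text
clock: 40.25
tcp_pos: [0.4476, 0.106, 0.2346]
orientation: [0.696, -0.129, 0.695, 0.129]
wrist_force: [0.1, 0.3, -0.7]
finger_gap: 0.0853
```

```bash
python3 go.py; python3 wr.py w17 .4478 .1062 .045 .075 .06; python3 - <<'E'
from h import *
from workcell import env
p,d=env.read_camera("scene"); cv2.imwrite("pics/s9.png",p[:,:,::-1])
p,d=env.read_camera("top"); m=env.camera_model("top"); P=cloud(m,d); cv2.imwrite("pics/t9.png",p[:,:,::-1])
P0=cloud(m,np.load("top0.npy"))
for nm,b,zt in [('tip',(328,150,375,210),.035),('rack',(460,215,500,280),.03)]:
    u0,v0,u1,v1=b; M=np.zeros((480,640),bool); M[v0:v1,u0:u1]=True
    print(nm,[cv2.minAreaRect(Q[M&(Q[...,2]>zt)][:,:2].astype(np.float32)) for Q in (P0,P)])
m=env.camera_model("scene"); p,d=env.read_camera("scene"); P=cloud(m,d)
for nm,x,y,z in [('round',.63,.295,.077),('sq',.6075,.131,.075),('vial',.469,.295,.063),('cass',.4478,.1062,.067)]:
    M=(np.abs(P[...,2]-z)<.007)&(np.hypot(P[...,0]-x,P[...,1]-y)<.055); q=P[M]
    print(nm,len(q),cv2.minAreaRect(q[:,:2].astype(np.float32)) if len(q) else '', np.median(q[:,2]) if len(q) else '')
E
```

```text
t 40.25 tcp [0.4476 0.106  0.2346] psi 111.05242927866077 gap 0.08533451897668952 F [ 0.1173  0.2575 -0.6581] q1,q6 [ 0.0577 -0.3097] down [ 0.0011 -0.     -1.    ]
4028 circle ((0.4457302689552307, 0.10448858886957169), 0.04691508784890175) rect ((0.44563183188438416, 0.10468888282775879), (0.09119443595409393, 0.02816777117550373), 20.71614646911621) mean [0.4424 0.1034] z 0.05977234147997215
tip [((0.604452908039093, -0.08998990803956985), (0.08718203753232956, 0.058383144438266754), 13.96046257019043), ((0.6040756702423096, -0.09007905423641205), (0.08628986775875092, 0.058170136064291), 14.161896705627441)]
rack [((0.444527268409729, -0.3674508333206177), (0.04931133612990379, 0.10714291036128998), 89.50103759765625), ((0.444426953792572, -0.3671931028366089), (0.04918023943901062, 0.10709302127361298), 89.2784652709961)]
round 163 ((0.6319463849067688, 0.2923946976661682), (0.04070357605814934, 0.04314812645316124), 33.19681167602539) 0.07551587935930182
sq 125 ((0.609973132610321, 0.1297745704650879), (0.03177870810031891, 0.03003041446208954), 86.04613494873047) 0.07351762522338767
vial 55 ((0.4717630445957184, 0.29255273938179016), (0.024819718673825264, 0.023643799126148224), 18.21806526184082) 0.06078794742891458
cass 173 ((0.4495435059070587, 0.10339967906475067), (0.08374916762113571, 0.023485224694013596), 19.56443214416504) 0.06538023889406341
```

View pics/w17.png

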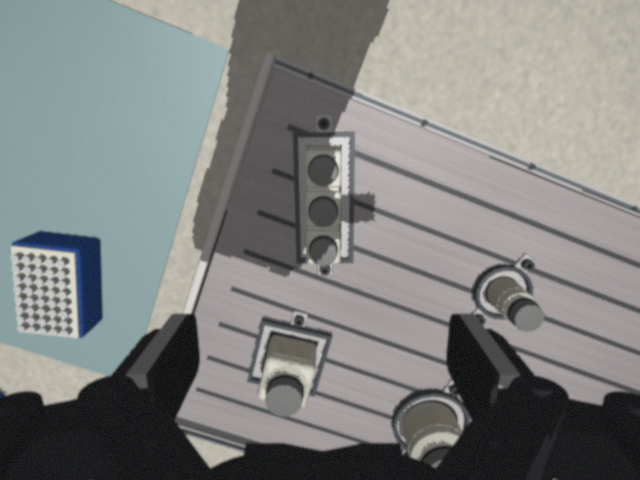

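View pics/s9.png

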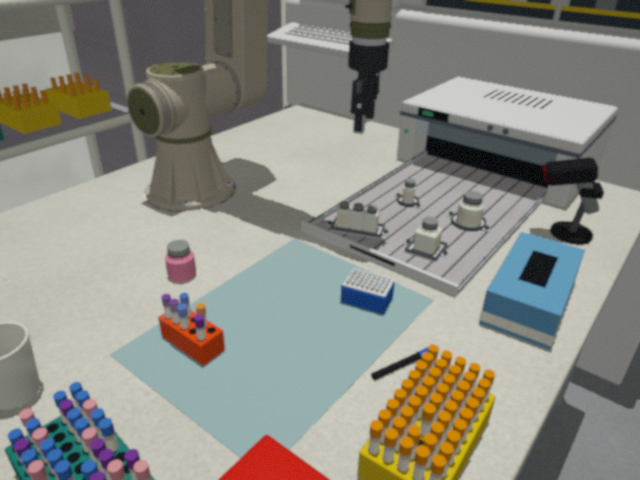

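```bash
python3 -c "
from workcell import env
print(env.get_state()['qvel']); print(env.hand_in())"
```

```text
[-6.93689629e-05  4.51854498e-04  4.84594979e-03  3.82264247e-03
  6.24148003e-04 -2.81437684e-04]
the job is handed in; nothing more can be done
None
```

I loaded all four reagents into their matching holders and handed the job in at about 40 s. The hand-in gave no verdict, so the results below are my own last camera checks.

| Reagent | Distance from holder centre | Cap top height, measured (expected), mm |
|---|---|---|
| Round bottle | about 1 mm | 77.2 (77) |
| Square bottle | about 1.5 mm | 75.1 (75) |
| Vial | under 1 mm | 63.1 (63) |
| Cassette | about 2.5 mm | 65.4 (67), scene camera only |

- **Seating:** The heights show the two bottles and the vial on their holder floors. Each reagent touched down at the tool height I expected, and each looks upright inside its rim in the final pictures.
- **Left alone:** The rack and the tip box moved less than 1 mm between the first and last top views. I did not touch the pink look-alike. The gripper was open and well clear above the deck at hand-in.
- **Disagreements:**
  - The scene camera read all four caps about 1.5–2 mm low and 2–3 mm off sideways, compared with the wrist camera's bottle and vial readings. That is about the stated calibration error, so I took it as offset rather than mis-seating.
  - My first top-view position for the vial was about 9 mm off because the colour mask ran together with the body. The wrist view corrected it before I gripped.
  - One move call was refused for a missing yaw value and had no effect.

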